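# Check the coder heads' spring latches and change the ink cartridges

## Task

Change the ink in the carton coder's three print heads: push down the thumb roll of each head's latch and, where it clicks open at 12 N or less, move any old cartridge from that head to the grey tray, slide a fresh one from the bench, nose first, fully home, and push the latch shut until it clicks. A latch that does not give at 12 N is out of limits: do not force it open, and leave it shut and its head as it is. Leave the screwdriver and the marker where they lie.

Things in the scene. Friction and masses are not known exactly. Their poses are not given: they have to be found in the camera images.
- head_a: grey ink print head fixed to the bench, 67 mm wide, roof top z = 58 mm. Origin on the bench under the latch hinge; x into the head, y left, z up. Channel 39 mm wide, floor z = 10, roof underside z = 52 mm, from its mouth at x = -8 to a back stop at x = +45 mm. Open floor tongue, 48 mm wide, top z = 10 mm, runs from the mouth out to x = -115 mm. Flange 96 mm wide, 6 mm thick.
- latch_a (a joint): over-centre spring latch of this head, a rocker hinged along y at x = 0, z = 80 mm: 0 = shut, 0.80 rad = open, stays at either. Pushed at its roll the force climbs to a peak (release force) at about 0.15 rad (6 mm), is nil at 0.40 rad, then it snaps over; let go earlier it springs back. Sound ones give at 6 to 9 N, the one out of limits at over 30 N; they look alike.
- tab_a (a point): top of the black thumb roll (12 mm thick, 30 mm long along the head's y) of the latch, pushed down to open it. Shut: x = +39, z = 102 mm of the head; open: x = +43, z = 68 mm
- bar_a (a point): top of the black bar (28 mm along the head's y) on the latch arm above the hook; pushed down past 0.40 rad it snaps the open latch shut. Shut: x = -36, z = 73 mm of the head, hook hanging at x = -32 to -40 down to z = 44 mm: it bars the way in or, in a cartridge's notch, holds it; it cannot shut on one not home. Open: x = -30, z = 101 mm; no part is then beyond x = -55 or below z = 83 mm there
- seat_a (a point): point on the channel's floor (x = -32.5, y = 0, z = 10 mm of the head) where a cartridge's origin lies when fully home against the back stop, its x along the head's x
- head_b: grey ink print head fixed to the bench, 67 mm wide, roof top z = 58 mm. Origin on the bench under the latch hinge; x into the head, y left, z up. Channel 39 mm wide, floor z = 10, roof underside z = 52 mm, from its mouth at x = -8 to a back stop at x = +45 mm. Open floor tongue, 48 mm wide, top z = 10 mm, runs from the mouth out to x = -115 mm. Flange 96 mm wide, 6 mm thick.
- latch_b (a joint): over-centre spring latch of this head, a rocker hinged along y at x = 0, z = 80 mm: 0 = shut, 0.80 rad = open, stays at either. Pushed at its roll the force climbs to a peak (release force) at about 0.15 rad (6 mm), is nil at 0.40 rad, then it snaps over; let go earlier it springs back. Sound ones give at 6 to 9 N, the one out of limits at over 30 N; they look alike.
- tab_b (a point): top of the black thumb roll (12 mm thick, 30 mm long along the head's y) of the latch, pushed down to open it. Shut: x = +39, z = 102 mm of the head; open: x = +43, z = 68 mm
- bar_b (a point): top of the black bar (28 mm along the head's y) on the latch arm above the hook; pushed down past 0.40 rad it snaps the open latch shut. Shut: x = -36, z = 73 mm of the head, hook hanging at x = -32 to -40 down to z = 44 mm: it bars the way in or, in a cartridge's notch, holds it; it cannot shut on one not home. Open: x = -30, z = 101 mm; no part is then beyond x = -55 or below z = 83 mm there
- seat_b (a point): point on the channel's floor (x = -32.5, y = 0, z = 10 mm of the head) where a cartridge's origin lies when fully home against the back stop, its x along the head's x
- head_c: grey ink print head fixed to the bench, 67 mm wide, roof top z = 58 mm. Origin on the bench under the latch hinge; x into the head, y left, z up. Channel 39 mm wide, floor z = 10, roof underside z = 52 mm, from its mouth at x = -8 to a back stop at x = +45 mm. Open floor tongue, 48 mm wide, top z = 10 mm, runs from the mouth out to x = -115 mm. Flange 96 mm wide, 6 mm thick.
- latch_c (a joint): over-centre spring latch of this head, a rocker hinged along y at x = 0, z = 80 mm: 0 = shut, 0.80 rad = open, stays at either. Pushed at its roll the force climbs to a peak (release force) at about 0.15 rad (6 mm), is nil at 0.40 rad, then it snaps over; let go earlier it springs back. Sound ones give at 6 to 9 N, the one out of limits at over 30 N; they look alike.
- tab_c (a point): top of the black thumb roll (12 mm thick, 30 mm long along the head's y) of the latch, pushed down to open it. Shut: x = +39, z = 102 mm of the head; open: x = +43, z = 68 mm
- bar_c (a point): top of the black bar (28 mm along the head's y) on the latch arm above the hook; pushed down past 0.40 rad it snaps the open latch shut. Shut: x = -36, z = 73 mm of the head, hook hanging at x = -32 to -40 down to z = 44 mm: it bars the way in or, in a cartridge's notch, holds it; it cannot shut on one not home. Open: x = -30, z = 101 mm; no part is then beyond x = -55 or below z = 83 mm there
- seat_c (a point): point on the channel's floor (x = -32.5, y = 0, z = 10 mm of the head) where a cartridge's origin lies when fully home against the back stop, its x along the head's x
- fresh_1: fresh ink cartridge, at first lying on the bench. Black, 155 x 36 x 40 mm (x, y, z), about 0.14 kg. Origin at the centre of its underside; x to its nose (grey, last 8 mm, 30 mm wide), which enters the head first; z up. Notch across the top, 10 mm deep, x = -17.5 to 2.5 mm, for the hook; the ribbed block behind it, x = -77.5 to -17.5 mm, is the grip, 36 mm wide.
- fresh_2: fresh ink cartridge, at first lying on the bench. Black, 155 x 36 x 40 mm (x, y, z), about 0.14 kg. Origin at the centre of its underside; x to its nose (grey, last 8 mm, 30 mm wide), which enters the head first; z up. Notch across the top, 10 mm deep, x = -17.5 to 2.5 mm, for the hook; the ribbed block behind it, x = -77.5 to -17.5 mm, is the grip, 36 mm wide.
- old_a: old cartridge, like the fresh ones; at first locked home in head_a, or absent. Black, 155 x 36 x 40 mm (x, y, z), about 0.14 kg. Origin at the centre of its underside; x to its nose (grey, last 8 mm, 30 mm wide), which enters the head first; z up. Notch across the top, 10 mm deep, x = -17.5 to 2.5 mm, for the hook; the ribbed block behind it, x = -77.5 to -17.5 mm, is the grip, 36 mm wide.
- old_b: old cartridge, like the fresh ones; at first locked home in head_b, or absent. Black, 155 x 36 x 40 mm (x, y, z), about 0.14 kg. Origin at the centre of its underside; x to its nose (grey, last 8 mm, 30 mm wide), which enters the head first; z up. Notch across the top, 10 mm deep, x = -17.5 to 2.5 mm, for the hook; the ribbed block behind it, x = -77.5 to -17.5 mm, is the grip, 36 mm wide.
- old_c: old cartridge, like the fresh ones; at first locked home in head_c, or absent. Black, 155 x 36 x 40 mm (x, y, z), about 0.14 kg. Origin at the centre of its underside; x to its nose (grey, last 8 mm, 30 mm wide), which enters the head first; z up. Notch across the top, 10 mm deep, x = -17.5 to 2.5 mm, for the hook; the ribbed block behind it, x = -77.5 to -17.5 mm, is the grip, 36 mm wide.
- tray: low grey tray fixed on the bench for old cartridges, 186 x 126 x 16 mm outside (x, y, z), open above, walls and floor 4 mm; origin at the centre of its underside; room for two cartridges side by side along its x, e.g. at y = +33 and -33 mm
- screwdriver: green-handled screwdriver, 28 x 197 x 26 mm, a bystander; origin at the centre of its underside
- marker: black felt marker, 18 x 130 x 18 mm, a bystander; origin at the centre of its underside
- cap_press: green hand press, fixed behind the work, 451 mm tall; origin at its underside. Its lever leans toward the robot: the red knob hangs 90 to 130 mm in front of and 30 to 60 mm to the right of the origin, 0.40 to 0.45 m up, so swing the arm past nearer the robot. To its right, behind the work too, stands an open carton 312 mm tall

How it is judged:
By the outcome, as a careful person would: the job done as asked, in the order asked, and still so for the second after the job is handed in, with the robot touching nothing.
Of old_a, old_b, old_c only 1 to 3 are there at a start; the rules pass over those that are not, and their reading is None.
At some moment in a run one of fresh_1, fresh_2 may be knocked a few centimetres aside while the robot is not near it.
Once in a run the grip may slacken for a moment while it holds something.
It also fails if it takes over 210 s, if anything falls off the work surface, if the arm or the gripper's body presses on something with over 40 N, if the wrist force passes 120 N, or if a joint passes its speed limit or range.

## Robot

A 6-joint arm with a two-finger parallel gripper is mounted at the origin on a cart in front of the work surface, level with it; the furniture and walls round the work are solid. World frame = base frame: x ahead of the robot, y to its left, z up, the work surface at z = 0. Lengths are in m, angles in rad, forces in N, time in s.
With the tool pointing down it reaches from about 0.425 to 0.95 m from the base axis. Payload 3.5 kg.
Tool frame: the origin (TCP) lies at the very end of the fingers, on their centre line; the grasp point (between the pads) lies 19 mm behind it (grip_depth is the distance from the TCP to the grasp point, in m); x points along the fingers, z is the direction in which the jaws open and shut, and the axes are right-handed (so a half turn about x gives the same grasp; the last joint's range is limited). The gripper opens to 85 mm and grips with 20 to 120 N. Pads are 22 mm wide; open, the fingers measure 114 mm over their backs; the gripper's body (76 mm by 85 mm) begins 54 mm behind the grasp point. The pads swing forward as they close: fully open they stand 13 mm farther back than shut.
Start: joints at [-1.481, 0.286, 1.577, -0, 1.279, -0.15], TCP at [0.16, -0.656, 0.231] pointing down, gripper open.
Joint ranges: [-2.77, 2.77], [-0.9, 2.22], [0.21, 2.48], [-1.53, 4.67], [0.24, 2.81], [-2.84, 2.84]. Speed limits (rad/s): [2.79, 2.79, 3.14, 3.14, 3.14, 3.14].

## Interface

Orientations are given as a unit quaternion [x, y, z, w].
In Python, from plant import get_state, read_camera, calibration, sign_off, recognise, grip_depth gives the robot as it stands. The module is installed in compiled form; this text tells all that it offers.
- The arm moves only by the tool servo_tool, never from a script. Its argument "deltas" is a list that holds one entry, the list of rows, each a list of 4 numbers: the shift along the world's x, y, z scaled (see below), then the turn about the world's z scaled (see below). In form: [[[tx, ty, tz, spin], ...]]. A call has exactly 5 rows; each row is the pose to reach, as a shift and turn from the pose commanded when the call began; what a row does not reach only later rows make up. The controller multiplies each number of a shift by 10 cm and each number of a turn by 90 degrees. A row lasts 1/10 s, in which the tool goes at most 50 mm and 8.59 degrees, less where a joint would pass 70% of its speed; a pose out of reach is approached as far as the arm can. A call with a number of a shift or a turn outside -1 to 1 is refused whole. A call with a gripper value outside its range is refused whole. "claw" is the gripper's target within -1 to 1 (fully open at 1, half-way at 0, shut at -1), set as the call begins (left out, the last holds). The fingers move at their own pace and stop on an object; "force" is the grip in N (left out, the last holds). Time passes only in rows, so rows that repeat a pose let the fingers close, or fill a call up. It gives the time, the measured TCP pose, the force and the opening at its end, in the units of the state.
- get_state(): the state, without advancing time (a new reading comes with each control period).
- read_camera(name): name is "scene" or "top" or "wrist"; returns the picture (480x640x3 uint8, blue, green, red); there is no depth.
- calibration(name): a dict with "intrinsics" (3x3 intrinsics, pixels), "R" (3x3) and "t" (3): a world point X has camera coordinates R X + t; the wrist camera has in their place "T_tool_cam" (4x4, takes a point from camera to tool coordinates, whose origin is the TCP and whose axes are the tool frame's). Camera axes: x right, y down, z forward; pixel columns grow to the right and rows downward; lengths in m; the calibration is good to about 2 mm. The wrist camera is an equidistant fisheye: a pixel r from the principal point sees the ray r / f radians off the axis. A picture is of the moment at which its call begins: read the wrist's pose just before it. calibration takes no time and is no camera call.
- sign_off(): hands the job in, once; it reports no verdict.
Trained networks look in the newest picture that a camera, given by its name, has taken for a name from the list of things; names that differ only in an ending like _2 or _b are one class to them, and where a whole thing is asked for, a point or a joint stands for the part that bears it (a point fixed in the world has none). Each returns a list of dicts, best first, with "p" (0 to 1); they miss things now and then, are a little off and sometimes report something else, mostly with a low value. They report only what shows in the picture. A call takes as long as a camera call.
- recognise(camera, query): "at" ([x, y, z] in m, in world coordinates, good to about 4 mm: the middle of the surface that is visible of it).
The state is a dict: "time": time; "qpos": joint angles; "dq": joint speeds; "joint_efforts": joint torques, N m; "eef_pos": TCP position; "tcp_rot": TCP orientation; "contact_force": force on the tool from outside, world axes, zero at the start; "wrist_torque": the same for the moment, N m; "opening": opening from 0.0 (shut) to 1.0 (fully open).
Only numpy, scipy, OpenCV 4.12 (cv2) and the standard library are available. Lean on these libraries where they do the work, as an engineer would, in place of code of your own. Each camera call takes 0.05 s, during which the arm holds its last target. There are 200 camera calls.

## Working session

There is one attempt and no reset: what is moved stays moved. The work goes in short steps, Python scripts to look and compute and a tool call to move; the robot and the scene stay as the last step left them, time stands still between calls to the robot, and variables do not carry over. Pictures are saved under pics/ and viewed, about 12 in all and at most 16, crops included, and the job is handed in when it is done.

Besides the shell and the picture viewer there is one more tool, called after "Call:" as name([rows], argument=value, ...), one row to a line, values as JSON. servo_tool: Moves the arm, as the interface text tells. Its arguments: {"type":"object","properties":{"deltas":{"type":"array"},"claw":{"type":"number"},"force":{"type":"number"}},"required":["deltas"]}

```bash
mkdir -p pics; cat > h.py <<'E'
from plant import *
import numpy as np, cv2
from scipy.spatial.transform import Rotation as Rn
def snap(c,name=None):
    im=read_camera(c)
    if name: cv2.imwrite('pics/'+name+'.png',im)
    return im
def st():
    s=get_state(); print('t',round(s['time'],2),'pos',np.round(s['eef_pos'],4),'F',np.round(s['contact_force'],1),'open',round(s['opening'],3)); return s
def rec(c,qs,pmin=.2):
    for q in qs:
        for d in recognise(c,q):
            if d['p']>pmin: print(c,q,round(d['p'],2),np.round(d['at'],4))
E
python3 - <<'E'
from h import *
s=st(); print(Rn.from_quat(s['tcp_rot']).as_matrix().round(3), s['qpos'],grip_depth if not callable(grip_depth) else grip_depth())
for c in ('top','scene'):
    snap(c,c+'0'); 
    rec(c,['head_a','tab_a','bar_a','fresh_1','old_a','tray','screwdriver','marker'])
    k=calibration(c);print(c,np.round(-k['R'].T@k['t'],3))
st()
E
```

```text
t 0.0 pos [ 0.1603 -0.655   0.2299] F [-0.6 -0.1  0.1] open 1.0
[[-0.     0.971  0.238]
 [ 0.002  0.238 -0.971]
 [-1.     0.    -0.002]] [-1.48099764e+00  2.87181669e-01  1.57820075e+00  8.92507423e-06
  1.27859662e+00 -1.50008330e-01] 0.0187
top head_a 0.88 [ 0.6495 -0.0768  0.0572]
top head_a 0.79 [0.5962 0.3399 0.0584]
top head_a 0.63 [ 0.5999 -0.3252  0.059 ]
top tab_a 0.8 [ 0.6305 -0.0844  0.0882]
top tab_a 0.65 [ 0.5828 -0.3398  0.0843]
top tab_a 0.26 [0.5024 0.2313 0.0022]
top bar_a 0.7 [ 0.6284 -0.0915  0.0874]
top bar_a 0.61 [ 0.579  -0.3377  0.0881]
top bar_a 0.57 [0.5758 0.356  0.0857]
top fresh_1 0.96 [0.5119 0.0609 0.0388]
top fresh_1 0.75 [ 0.5501 -0.2217  0.0396]
top old_a 0.84 [0.504  0.3553 0.048 ]
top old_a 0.78 [ 0.5095 -0.329   0.0472]
top old_a 0.61 [ 0.5517 -0.0945  0.0476]
top tray 0.74 [0.5082 0.2318 0.0013]
top tray 0.74 [0.358  0.1341 0.0233]
top screwdriver 0.86 [0.3576 0.1349 0.0251]
top marker 0.66 [ 0.3779 -0.1497  0.0155]
top [0.428 0.003 1.079]
scene head_a 0.74 [ 0.3689 -0.1368  0.0158]
scene head_a 0.69 [ 0.5954 -0.3112  0.0435]
scene head_a 0.66 [0.5806 0.3773 0.0526]
scene tab_a 0.71 [ 0.6244 -0.0804  0.0857]
scene tab_a 0.67 [0.5638 0.3623 0.083 ]
scene tab_a 0.61 [ 0.569  -0.3354  0.0811]
scene bar_a 0.69 [0.5653 0.3603 0.0848]
scene bar_a 0.49 [ 0.5731 -0.3338  0.0807]
scene bar_a 0.47 [ 0.6233 -0.0843  0.0852]
scene fresh_1 0.73 [0.5081 0.0807 0.0298]
scene fresh_1 0.58 [ 0.5521 -0.2098  0.0296]
scene old_a 0.87 [ 0.509  -0.3235  0.0363]
scene old_a 0.74 [0.4977 0.3737 0.0379]
scene old_a 0.69 [ 0.5566 -0.0831  0.038 ]
scene tray 0.69 [0.4993 0.2323 0.0029]
scene tray 0.48 [ 0.6401 -0.0625  0.0465]
scene screwdriver 0.32 [0.5649 0.3596 0.0828]
scene marker 0.57 [ 0.3692 -0.1367  0.0158]
scene marker 0.35 [ 0.5537 -0.2112  0.0292]
scene marker 0.35 [ 0.5603 -0.0821  0.0347]
scene [-0.043  1.014  0.792]
t 0.9 pos [ 0.1604 -0.6557  0.2314] F [-0.7 -0.9  0.9] open 1.0
```

View pics/top0.png

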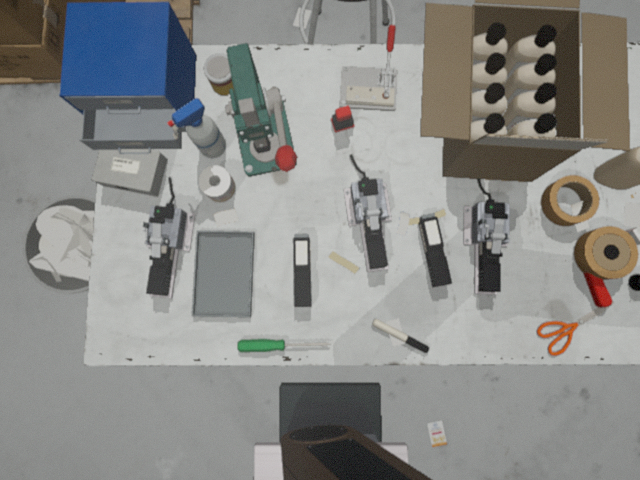

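View pics/scene0.png

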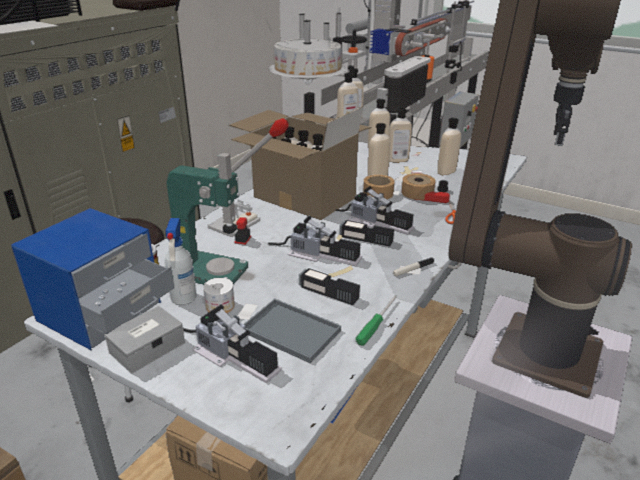

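Three old cartridges are present, two fresh ones, and the tray. I'm moving toward the right-hand head for a wrist view.

Call:
servo_tool([
  [[0.2,0.2,0.1,-0.03],[0.4,0.4,0.2,-0.06],[0.6,0.6,0.3,-0.09],[0.8,0.8,0.4,-0.12],[0.9,0.9,0.4,-0.15]],
])

```text
time: 1.4
eef_pos: [0.2521, -0.565, 0.2737]
tcp_rot: [0.499, 0.5, -0.499, 0.502]
contact_force: [0.7, -0.2, 0.5]
opening: 1.0
```

Call:
servo_tool([
  [[0.2,0.2,0.1,0],[0.4,0.4,0.2,0],[0.6,0.6,0.3,0],[0.8,0.8,0.4,0],[0.9,0.9,0.4,0]],
])

```text
time: 1.9
eef_pos: [0.342, -0.4749, 0.3135]
tcp_rot: [0.498, 0.5, -0.499, 0.503]
contact_force: [-0.7, 0.1, 0.1]
opening: 1.005
```

Call:
servo_tool([
  [[0.2,0.2,0,0],[0.4,0.4,0,0],[0.6,0.6,0,0],[0.8,0.8,0,0],[0.9,0.9,0,0]],
])

```text
time: 2.4
eef_pos: [0.4312, -0.3845, 0.3107]
tcp_rot: [0.499, 0.502, -0.499, 0.501]
contact_force: [-1.2, -0.4, -0.6]
opening: 1.002
```

Call:
servo_tool([
  [[0.15,0.15,0,0],[0.3,0.3,0,0],[0.45,0.45,0,0],[0.5,0.5,0,0],[0.5,0.5,0,0]],
])

```text
time: 2.9
eef_pos: [0.4804, -0.3356, 0.3109]
tcp_rot: [0.498, 0.501, -0.499, 0.501]
contact_force: [-1.2, -0.4, -0.1]
opening: 0.998
```

```bash
python3 - <<'E'
from h import *
s=st(); k=calibration('wrist'); print({a:np.round(b,4).tolist() for a,b in k.items()}, Rn.from_quat(s['tcp_rot']).as_matrix().round(3))
snap('wrist','w1'); rec('wrist',['head_a','tab_a','bar_a','seat_a','fresh_1','old_a'])
E
```

```text
t 2.9 pos [ 0.4804 -0.3356  0.3109] F [-1.2 -0.4 -0.1] open 0.998
{'intrinsics': [[371.6483, 0.0, 321.9255], [0.0, 371.6483, 239.3999], [0.0, 0.0, 1.0]], 'T_tool_cam': [[-0.0008, -0.2642, 0.9645, -0.142], [0.0007, -0.9645, -0.2642, 0.0667], [1.0, 0.0005, 0.0009, -0.0001], [0.0, 0.0, 0.0, 1.0]]} [[-0.001  1.     0.005]
 [-0.     0.005 -1.   ]
 [-1.    -0.001  0.   ]]
wrist head_a 0.9 [ 0.598  -0.3386  0.0562]
wrist head_a 0.79 [ 0.6488 -0.1054  0.0608]
wrist tab_a 0.91 [ 0.6243 -0.0873  0.0867]
wrist tab_a 0.79 [ 0.5804 -0.3369  0.0882]
wrist tab_a 0.39 [0.5139 0.0455 0.0365]
wrist bar_a 0.86 [ 0.628  -0.0902  0.0827]
wrist bar_a 0.58 [ 0.5803 -0.3378  0.0895]
wrist seat_a 0.83 [ 0.6008 -0.3349  0.06  ]
wrist seat_a 0.7 [ 0.6469 -0.0992  0.0579]
wrist fresh_1 0.82 [0.5136 0.0458 0.0356]
wrist fresh_1 0.57 [ 0.5537 -0.2265  0.0403]
wrist old_a 0.8 [ 0.5041 -0.3326  0.0532]
wrist old_a 0.67 [ 0.5602 -0.1073  0.0486]
```

View pics/w1.png

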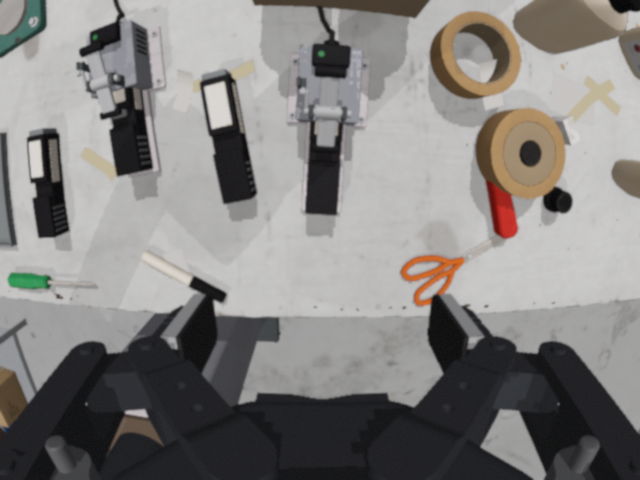

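```bash
cat >> h.py <<'E'
def wshot(name):
    s=get_state(); im=read_camera('wrist'); cv2.imwrite('pics/'+name+'.png',im)
    np.savez(name+'.npz',p=s['eef_pos'],q=s['tcp_rot'],im=im); return s
def rect(name,cx,cy,z,hx,hy,sc):
    """orthographic map at height z; up = +x, left = +y; sc px per m"""
    d=np.load(name+'.npz'); k=calibration('wrist'); T=np.eye(4); T[:3,:3]=Rn.from_quat(d['q']).as_matrix(); T[:3,3]=d['p']
    W=np.linalg.inv(T@k['T_tool_cam']); h,w=int(2*hx*sc),int(2*hy*sc)
    X=cx+hx-(np.arange(h)+.5)/sc; Y=cy+hy-(np.arange(w)+.5)/sc
    XX,YY=np.meshgrid(X,Y,indexing='ij'); P=np.stack([XX,YY,np.full_like(XX,z),np.ones_like(XX)],-1)@W.T
    r=np.hypot(P[...,0],P[...,1]); th=np.arctan2(r,P[...,2]); K=k['intrinsics']
    u=K[0,2]+K[0,0]*th*P[...,0]/r; v=K[1,2]+K[1,1]*th*P[...,1]/r
    return cv2.remap(d['im'],u.astype(np.float32),v.astype(np.float32),cv2.INTER_CUBIC)
E
```

Call:
servo_tool([
  [[0.1,0,-0.3,0],[0.2,0,-0.6,0],[0.2,0,-0.9,0],[0.2,0,-1,0],[0.2,0,-1,0]],
])

```text
time: 3.75
eef_pos: [0.4993, -0.3351, 0.2093]
tcp_rot: [0.499, 0.502, -0.499, 0.499]
contact_force: [0.3, -0.7, 0.5]
opening: 0.997
```

Call:
servo_tool([
  [[0,0,-0.2,0],[0,0,-0.4,0],[0,0,-0.4,0],[0,0,-0.4,0],[0,0,-0.4,0]],
])

```text
time: 4.25
eef_pos: [0.5013, -0.3366, 0.1739]
tcp_rot: [0.499, 0.5, -0.499, 0.502]
contact_force: [0.4, -0.2, -1.7]
opening: 0.999
```

```bash
python3 -c "
from h import *
wshot('R'); rec('wrist',['head_a','tab_a','fresh_1','old_a'])
st()"
```

```text
wrist head_a 0.93 [ 0.6002 -0.3407  0.0574]
wrist head_a 0.89 [ 0.6479 -0.1131  0.0617]
wrist tab_a 0.97 [ 0.6181 -0.0943  0.0833]
wrist tab_a 0.7 [ 0.5828 -0.3369  0.0867]
wrist fresh_1 0.57 [ 0.5566 -0.2293  0.0357]
wrist fresh_1 0.53 [0.4537 0.0394 0.0072]
wrist fresh_1 0.3 [ 0.5653 -0.1079  0.0426]
wrist old_a 0.81 [ 0.5063 -0.3314  0.0513]
wrist old_a 0.73 [ 0.5622 -0.1101  0.0406]
t 4.5 pos [ 0.5007 -0.3359  0.1723] F [-0.4 -0.3 -0.7] open 1.004
```

Call:
servo_tool([
  [[0.1,0.2,0,0],[0.2,0.4,0,0],[0.3,0.6,0,0],[0.4,0.8,0,0],[0.5,1,0,0]],
])

```text
time: 5.0
eef_pos: [0.5508, -0.2349, 0.1716]
tcp_rot: [0.499, 0.501, -0.499, 0.501]
contact_force: [0.3, 0.0, -0.4]
opening: 1.002
```

Call:
servo_tool([
  [[0,0.3,0,0],[0,0.6,0,0],[0,0.9,0,0],[0,1,0,0],[0,1,0,0]],
])

```text
time: 5.5
eef_pos: [0.5504, -0.1347, 0.1715]
tcp_rot: [0.498, 0.501, -0.498, 0.502]
contact_force: [0.1, 0.5, -0.5]
opening: 0.998
```

Call:
servo_tool([
  [[0,0.2,0,0],[0,0.4,0,0],[0,0.4,0,0],[0,0.4,0,0],[0,0.4,0,0]],
])

```text
time: 6.0
eef_pos: [0.5505, -0.097, 0.1715]
tcp_rot: [0.499, 0.501, -0.499, 0.501]
contact_force: [-0.7, 0.9, -0.4]
opening: 0.998
```

```bash
python3 -c "
from h import *
wshot('M'); rec('wrist',['head_a','tab_a','fresh_1','old_a'])
st()"
```

```text
wrist head_a 0.98 [ 0.6038 -0.3139  0.0563]
wrist head_a 0.86 [ 0.6489 -0.0893  0.0627]
wrist tab_a 0.69 [ 0.573  -0.33    0.0826]
wrist tab_a 0.66 [ 0.6267 -0.0881  0.0865]
wrist fresh_1 0.9 [ 0.5635 -0.2167  0.0397]
wrist fresh_1 0.59 [0.5329 0.0533 0.0413]
wrist old_a 0.96 [ 0.5559 -0.0968  0.0474]
wrist old_a 0.87 [ 0.5154 -0.3213  0.047 ]
t 6.25 pos [ 0.5503 -0.0963  0.1713] F [ 0.4  0.1 -0.1] open 1.001
```

Call:
servo_tool([
  [[-0.1,0.3,0,0],[-0.2,0.6,0,0],[-0.3,0.9,0,0],[-0.5,1,0,0],[-0.5,1,0,0]],
])

```text
time: 6.75
eef_pos: [0.4986, 0.0058, 0.1708]
tcp_rot: [0.498, 0.502, -0.499, 0.501]
contact_force: [0.5, 0.7, -0.2]
opening: 1.003
```

Call:
servo_tool([
  [[0,0.2,0,0],[0,0.4,0,0],[0,0.5,0,0],[0,0.5,0,0],[0,0.5,0,0]],
])

```text
time: 7.25
eef_pos: [0.5007, 0.0537, 0.1713]
tcp_rot: [0.499, 0.501, -0.499, 0.501]
contact_force: [0.6, -0.4, 0.2]
opening: 1.003
```

```bash
python3 -c "
from h import *
wshot('F'); rec('wrist',['head_a','tab_a','fresh_1','old_a'])
st()"
```

```text
wrist head_a 0.72 [ 0.6388 -0.0699  0.0614]
wrist head_a 0.65 [0.5948 0.3173 0.0264]
wrist head_a 0.5 [ 0.4894 -0.3108  0.0046]
wrist head_a 0.39 [0.5063 0.3431 0.0436]
wrist tab_a 0.73 [ 0.6265 -0.0838  0.0867]
wrist fresh_1 0.88 [ 0.5583 -0.2155  0.0359]
wrist fresh_1 0.81 [0.5166 0.0594 0.0423]
wrist fresh_1 0.5 [ 0.488  -0.3076  0.0041]
wrist old_a 0.88 [ 0.5629 -0.0873  0.0465]
wrist old_a 0.59 [0.5075 0.3479 0.041 ]
t 7.5 pos [0.5004 0.0537 0.1713] F [-0.6  0.7  0.3] open 0.998
```

Call:
servo_tool([
  [[0,0.3,0,0],[0,0.6,0,0],[0,0.9,0,0],[0,1,0,0],[0,1,0,0]],
])

```text
time: 8.0
eef_pos: [0.5003, 0.1549, 0.1713]
tcp_rot: [0.498, 0.501, -0.499, 0.502]
contact_force: [0.7, -0.3, 0.6]
opening: 1.0
```

Call:
servo_tool([
  [[0,0.3,0,0],[0,0.6,0,0],[0,0.9,0,0],[0,1,0,0],[0,1,0,0]],
])

```text
time: 8.5
eef_pos: [0.5005, 0.2542, 0.1712]
tcp_rot: [0.498, 0.501, -0.499, 0.501]
contact_force: [0.4, -0.2, -0.5]
opening: 0.999
```

Call:
servo_tool([
  [[0,0.2,0,0],[0,0.4,0,0],[0,0.6,0,0],[0,0.8,0,0],[0,0.8,0,0]],
])

```text
time: 9.0
eef_pos: [0.5008, 0.3341, 0.1713]
tcp_rot: [0.499, 0.501, -0.499, 0.501]
contact_force: [0.0, -0.2, -0.7]
opening: 1.0
```

```bash
python3 -c "
from h import *
wshot('L'); rec('wrist',['head_a','tab_a','fresh_1','old_a','tray'])
st()
ims=[]
for n,x,y in (('L',.54,.35),('M',.59,-.09),('R',.55,-.33)):
    im=rect(n,x,y,.05,.12,.065,2000)
    for i in range(0,im.shape[0],40): im[i,:8]=(0,0,255)
    for i in range(0,im.shape[1],40): im[:8,i]=(0,0,255)
    ims.append(im)
o=np.hstack(ims); print(o.shape); cv2.imwrite('pics/rect.png',o)
"
```

```text
wrist head_a 0.61 [0.5922 0.3451 0.0589]
wrist head_a 0.39 [0.5118 0.2359 0.0024]
wrist tab_a 0.92 [0.5754 0.3563 0.0849]
wrist tab_a 0.58 [0.5918 0.346  0.0545]
wrist fresh_1 0.71 [0.5187 0.0792 0.0375]
wrist fresh_1 0.26 [0.5734 0.3591 0.0872]
wrist old_a 0.68 [0.501  0.3592 0.0537]
wrist tray 0.81 [ 0.5126  0.2347 -0.001 ]
wrist tray 0.3 [0.573  0.3577 0.0847]
t 9.3 pos [0.5006 0.3331 0.1713] F [-0.1 -0.  -0.8] open 1.004
(480, 780, 3)
```

View pics/rect.png

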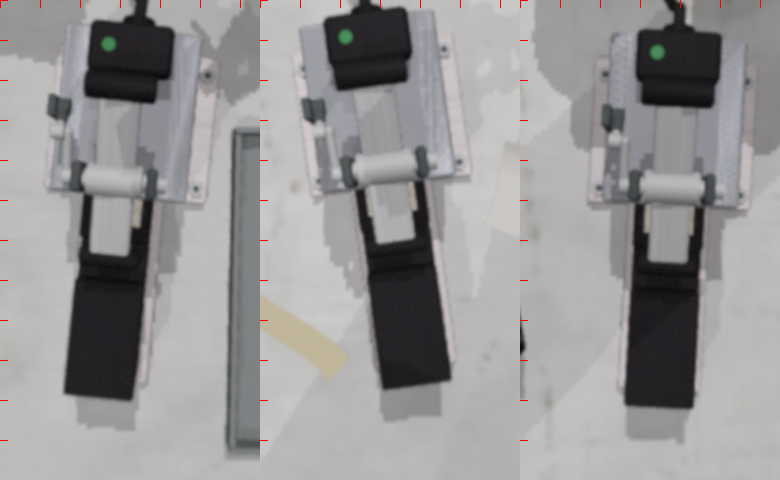

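The left, middle and right heads are clear, with latches shut. Their cartridge rear edges are at about (98,396), (417,383) and (659,404). Rolls are at about (120,85), (370,75) and (678,92). Next I fit rectangles for numbers.

```bash
cat > fit.py <<'E'
from h import *
def grip_fit(name,cx,cy,hx,hy,z=.05,thr=70,dbg=None):
    """dark rectangle of a cartridge's grip block, at plane z"""
    im=rect(name,cx,cy,z,hx,hy,4000); m=(im.max(2)<thr).astype(np.uint8)
    n,l,s,_=cv2.connectedComponentsWithStats(m); i=1+s[1:,4].argmax(); m=(l==i).astype(np.uint8)
    c=max(cv2.findContours(m,0,2)[0],key=cv2.contourArea)
    b=cv2.boxPoints(cv2.minAreaRect(c)); P=np.c_[cx+hx-b[:,1]/4000,cy+hy-b[:,0]/4000]
    if dbg: cv2.imwrite('pics/'+dbg+'.png',m*255)
    return P
def axis_fit(name,cx,cy,hx,hy,z=.05,thr=70):
    """row by row: left/right edge -> centre line and width, from the biggest dark blob"""
    im=rect(name,cx,cy,z,hx,hy,4000); m=(im.max(2)<thr).astype(np.uint8)
    n,l,s,_=cv2.connectedComponentsWithStats(m); i=1+s[1:,4].argmax(); m=l==i
    R=[(r,np.flatnonzero(m[r]).min(),np.flatnonzero(m[r]).max()+1) for r in range(len(m)) if m[r].sum()>40]
    R=np.array(R); X=cx+hx-R[:,0]/4000; yl=cy+hy-R[:,1]/4000; yr=cy+hy-R[:,2]/4000
    w=np.median(yl-yr); k=abs(yl-yr-w)<.0025
    pl,pr=np.polyfit(X[k],yl[k],1),np.polyfit(X[k],yr[k],1)
    pc=(pl+pr)/2
    return X.min(),X.max(),np.degrees(np.arctan([pl[0],pr[0]])),pc,w
E
python3 - <<'E'
from fit import *
for n,x,y in (('L',.487,.363),('M',.537,-.103),('R',.488,-.334)):
    xm,xM,an,pc,w=axis_fit(n,x,y,.035,.035); a=np.arctan(pc[0]); back=np.array([xm,0]); 
    # back mid: top corner offset: xm is the lowest corner
    bx=xm+.018*abs(np.sin(a)); B=np.array([bx,np.polyval(pc,bx)]); u=np.array([np.cos(a),np.sin(a)])
    print(n,'edges deg',an.round(2),'w',(w*np.cos(a)).round(4),'back',B.round(4),'yaw',np.degrees(a).round(2))
    for nm,d in (('roll',.149),('bar shut',.074),('bar open',.080),('grip',.03),('seat',.0775)): print('  ',nm,(B+d*u).round(4))
for n,x,y in (('F',.515,.06),):
    P=grip_fit(n,x,y,.09,.05); print(n,P.round(4).tolist())
    xm,xM,an,pc,w=axis_fit(n,x,y,.09,.05);print(xm,xM,an,pc,w)
P=grip_fit('L',.51,.24,.12,.09,z=.016,thr=130); print(P)
E
```

```text
L edges deg [-5.9  -5.99] w 0.0346 back [0.4631 0.3654] yaw -5.94
   roll [0.6113 0.35  ]
   bar shut [0.5367 0.3578]
   bar open [0.5427 0.3572]
   grip [0.493  0.3623]
   seat [0.5402 0.3574]
M edges deg [7.38 8.16] w 0.0339 back [ 0.5192 -0.1032] yaw 7.77
   roll [ 0.6668 -0.0831]
   bar shut [ 0.5925 -0.0932]
   bar open [ 0.5984 -0.0924]
   grip [ 0.5489 -0.0992]
   seat [ 0.596  -0.0928]
R edges deg [-3.11 -2.98] w 0.0337 back [ 0.4675 -0.3345] yaw -3.05
   roll [ 0.6162 -0.3424]
   bar shut [ 0.5414 -0.3384]
   bar open [ 0.5473 -0.3388]
   grip [ 0.4974 -0.3361]
   seat [ 0.5448 -0.3386]
F [[0.5795000195503235, 0.07720000296831131], [0.580299973487854, 0.044599998742341995], [0.44110000133514404, 0.0414000004529953], [0.44040000438690186, 0.07400000095367432]]
0.44075 0.57975 [1.08553647 1.30481137] [0.02086282 0.04841005] 0.032250000000000015
[[0.59925    0.29825002]
 [0.59925    0.16575001]
 [0.39025    0.16575001]
 [0.39025    0.29825002]]
```

Call:
servo_tool([
  [[0.2,0.03,0,-0.02],[0.4,0.06,0,-0.04],[0.6,0.1,0,-0.07],[0.8,0.14,0,-0.07],[1,0.17,0,-0.07]],
], claw=-1, force=40)

```text
time: 9.8
eef_pos: [0.6012, 0.3507, 0.1713]
tcp_rot: [-0.526, -0.473, 0.526, -0.473]
contact_force: [0.5, 0.2, 1.1]
opening: 0.146
```

Call:
servo_tool([
  [[0.09,0,-0.1,0],[0.09,0,-0.3,0],[0.09,0,-0.5,0],[0.09,0,-0.6,0],[0.09,0,-0.6,0]],
])

```text
time: 10.3
eef_pos: [0.6076, 0.3503, 0.1083]
tcp_rot: [-0.524, -0.473, 0.528, -0.472]
contact_force: [-0.8, 0.0, -0.8]
opening: 0.0
```

Call:
servo_tool([
  [[0,0,-0.02,0],[0,0,-0.04,0],[0,0,-0.05,0],[0,0,-0.06,0],[0,0,-0.06,0]],
])

```text
time: 10.8
eef_pos: [0.6094, 0.3514, 0.1056]
tcp_rot: [0.526, 0.473, -0.526, 0.473]
contact_force: [-0.0, -0.4, -0.1]
opening: -0.001
```

Call:
servo_tool([
  [[0,0,-0.01,0],[0,0,-0.02,0],[0,0,-0.02,0],[0,0,-0.02,0],[0,0,-0.02,0]],
])

```text
time: 11.3
eef_pos: [0.6094, 0.3513, 0.1033]
tcp_rot: [0.526, 0.473, -0.526, 0.473]
contact_force: [-0.0, -0.4, 1.1]
opening: 0.002
```

Call:
servo_tool([
  [[0,0,-0.01,0],[0,0,-0.015,0],[0,0,-0.015,0],[0,0,-0.015,0],[0,0,-0.015,0]],
])

```text
time: 11.8
eef_pos: [0.6096, 0.3514, 0.1023]
tcp_rot: [0.526, 0.473, -0.525, 0.473]
contact_force: [-0.2, -0.3, 2.5]
opening: -0.0
```

Call:
servo_tool([
  [[0,0,-0.01,0],[0,0,-0.01,0],[0,0,-0.01,0],[0,0,-0.01,0],[0,0,-0.01,0]],
])

```text
time: 12.3
eef_pos: [0.61, 0.3514, 0.1014]
tcp_rot: [0.526, 0.473, -0.525, 0.473]
contact_force: [2.1, 0.1, 3.5]
opening: 0.001
```

Call:
servo_tool([
  [[0,0,-0.01,0],[0,0,-0.015,0],[0,0,-0.015,0],[0,0,-0.015,0],[0,0,-0.015,0]],
])

```text
time: 12.8
eef_pos: [0.6105, 0.3514, 0.1002]
tcp_rot: [0.527, 0.472, -0.525, 0.473]
contact_force: [3.9, -0.7, 5.4]
opening: -0.003
```

Call:
servo_tool([
  [[0,0,-0.01,0],[0,0,-0.015,0],[0,0,-0.015,0],[0,0,-0.015,0],[0,0,-0.015,0]],
])

```text
time: 13.3
eef_pos: [0.6108, 0.3514, 0.0991]
tcp_rot: [0.527, 0.472, -0.525, 0.474]
contact_force: [4.2, -0.9, 6.1]
opening: 0.002
```

Call:
servo_tool([
  [[0,0,-0.01,0],[0,0,-0.015,0],[0,0,-0.015,0],[0,0,-0.015,0],[0,0,-0.015,0]],
])

```text
time: 13.8
eef_pos: [0.611, 0.3514, 0.0978]
tcp_rot: [0.527, 0.472, -0.524, 0.474]
contact_force: [4.9, -1.6, 6.9]
opening: -0.0
```

Call:
servo_tool([
  [[0,0,-0.01,0],[0,0,-0.02,0],[0,0,-0.02,0],[0,0,-0.02,0],[0,0,-0.02,0]],
])

```text
time: 14.3
eef_pos: [0.611, 0.3515, 0.0958]
tcp_rot: [0.527, 0.472, -0.524, 0.474]
contact_force: [4.4, -1.5, 5.6]
opening: -0.003
```

Past the peak at about 7 N, so this latch is sound. I'm pushing on past 0.40 rad, then backing off.

Call:
servo_tool([
  [[0,0,-0.03,0],[0,0,-0.06,0],[0,0,-0.09,0],[0,0,-0.12,0],[0,0,-0.14,0]],
])

```text
time: 14.8
eef_pos: [0.6072, 0.351, 0.0777]
tcp_rot: [-0.524, -0.474, 0.527, -0.472]
contact_force: [-0.4, -0.1, 0.1]
opening: 0.0
```

Call:
servo_tool([
  [[0,0,-0.02,0],[0,0,-0.03,0],[0,0,-0.03,0],[0,0,-0.03,0],[0,0,-0.03,0]],
])

```text
time: 15.3
eef_pos: [0.6095, 0.3514, 0.0776]
tcp_rot: [0.526, 0.473, -0.526, 0.473]
contact_force: [1.3, 0.1, -0.1]
opening: -0.004
```

Call:
servo_tool([
  [[0,0,0.3,0],[0,0,0.6,0],[-0.2,0,0.8,0],[-0.5,0,0.9,0],[-0.9,0.1,0.9,0]],
])

```text
time: 15.8
eef_pos: [0.521, 0.3612, 0.1706]
tcp_rot: [0.528, 0.472, -0.524, 0.473]
contact_force: [-0.4, 0.4, -0.9]
opening: 0.001
```

```bash
python3 - <<'E'
from h import *
st(); wshot('L2'); rec('wrist',['tab_a','bar_a','old_a']); cv2.imwrite('pics/L2r.png',rect('L2',.55,.35,.08,.12,.08,2200)); snap('scene','sc2'); im=cv2.imread('pics/sc2.png')
cv2.imwrite('pics/L2r.png',np.hstack([cv2.resize(cv2.imread('pics/L2r.png'),(352,528)),cv2.resize(im[270:400,170:280],(446,528))]))
E
```

```text
t 15.8 pos [0.521  0.3612 0.1706] F [-0.4  0.4 -0.9] open 0.001
wrist tab_a 0.73 [0.566  0.3567 0.083 ]
wrist bar_a 0.74 [0.5661 0.3545 0.0877]
wrist bar_a 0.69 [0.5952 0.3502 0.0544]
wrist old_a 0.95 [0.5025 0.3629 0.0515]
```

View pics/L2r.png

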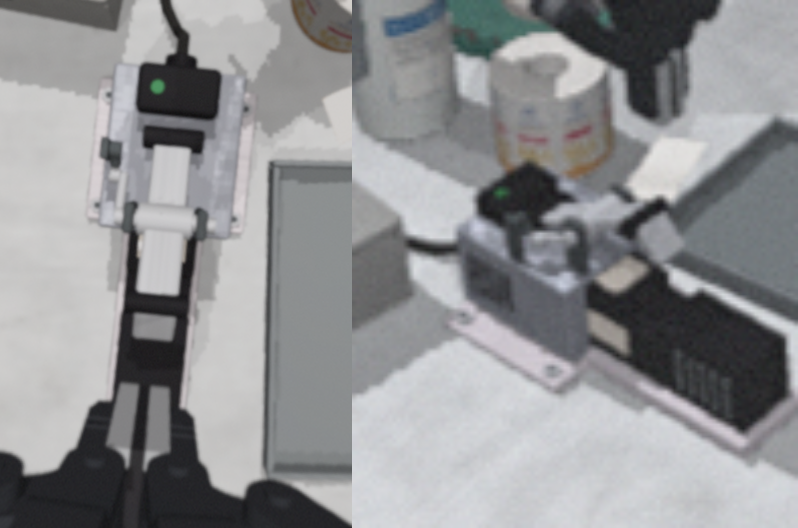

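Latch open (bar raised at about (650,220) in the right view). I'm grasping the old cartridge near its rear to keep clear of the raised hook.

Call:
servo_tool([
  [[-0.2,0,0,0],[-0.4,0.03,0,0],[-0.47,0.03,0,0],[-0.47,0.03,-0.3,0],[-0.47,0.03,-0.6,0]],
], claw=1)

```text
time: 16.55
eef_pos: [0.4746, 0.3648, 0.1084]
tcp_rot: [0.527, 0.472, -0.524, 0.473]
contact_force: [0.6, 0.4, -0.8]
opening: 0.845
```

Call:
servo_tool([
  [[0,0,-0.2,0],[0,0,-0.4,0],[0,0,-0.6,0],[0,0,-0.8,0],[0,0,-0.95,0]],
])

```text
time: 17.05
eef_pos: [0.4732, 0.3639, 0.0108]
tcp_rot: [-0.526, -0.473, 0.526, -0.473]
contact_force: [0.2, 1.0, 1.0]
opening: 1.001
```

Call:
servo_tool([
  [[0,0,0,0],[0,0,0,0],[0,0,0,0],[0,0,0,0],[0,0,0,0]],
], claw=-1)

```text
time: 17.55
eef_pos: [0.4734, 0.365, 0.0138]
tcp_rot: [0.527, 0.473, -0.525, 0.473]
contact_force: [-0.3, -0.3, 2.6]
opening: 0.419
```

Call:
servo_tool([
  [[0,0,0,0],[0,0,0,0],[0,0,0,0],[0,0,0,0],[0,0,0,0]],
])

```text
time: 18.05
eef_pos: [0.4734, 0.365, 0.0139]
tcp_rot: [0.527, 0.473, -0.525, 0.473]
contact_force: [-0.6, 0.5, 6.0]
opening: 0.418
```

```bash
python3 - <<'E'
from h import *
s=st(); R=Rn.from_quat(s['tcp_rot']).as_matrix(); print(np.degrees(np.arctan2(R[1,1],R[0,1])),R[:,0].round(3),s['wrist_torque'])
E
```

```text
t 18.05 pos [0.4734 0.365  0.0139] F [-0.6  0.5  6. ] open 0.418
-6.0536599628973145 [ 0.002  0.001 -1.   ] [-0.05731487  0.04925039  0.0194792 ]
```

Call:
servo_tool([
  [[-0.1,0.01,0.01,0],[-0.2,0.02,0.01,0],[-0.3,0.032,0.01,0],[-0.4,0.042,0.01,0],[-0.55,0.058,0.01,0]],
])

```text
time: 18.55
eef_pos: [0.4172, 0.3704, 0.0138]
tcp_rot: [0.526, 0.473, -0.525, 0.473]
contact_force: [3.6, 0.3, 3.9]
opening: 0.419
```

Call:
servo_tool([
  [[-0.1,0.01,0,0],[-0.2,0.02,0,0],[-0.3,0.032,0,0],[-0.4,0.042,0,0],[-0.55,0.058,0,0]],
])

```text
time: 19.05
eef_pos: [0.362, 0.3761, 0.0134]
tcp_rot: [0.526, 0.473, -0.526, 0.473]
contact_force: [3.0, -0.2, 4.7]
opening: 0.416
```

```bash
python3 - <<'E'
from h import *
s=st(); snap('top'); rec('top',['old_a','tray','fresh_1'])
im=cv2.imread('pics/top0.png'); im=read_camera('top'); cv2.imwrite('pics/t3.png',cv2.resize(im[190:380,120:320],(800,760))[:600])
# tray rim via top camera at z=.016
k=calibration('top'); print(k['intrinsics'].round(1).tolist(),k['R'].round(3).tolist())
def bp(u,v,z):
    d=k['R'].T@np.linalg.inv(k['intrinsics'])@[u,v,1]; c=-k['R'].T@k['t']; return (c+d*(z-c[2])/d[2]).round(4)
for p in ((196,233),(254,233),(252,316),(194,317)): print(bp(*p,.016))
E
```

```text
t 19.05 pos [0.362  0.3761 0.0134] F [ 3.  -0.2  4.7] open 0.416
top old_a 0.94 [ 0.5124 -0.3261  0.0487]
top old_a 0.86 [0.4422 0.3658 0.0477]
top old_a 0.79 [ 0.5538 -0.0951  0.0458]
top tray 0.85 [0.5045 0.2305 0.0021]
top fresh_1 0.69 [0.5112 0.0615 0.0362]
top fresh_1 0.59 [ 0.5489 -0.2229  0.0418]
[[494.4, 0.0, 321.6], [0.0, 494.4, 234.8], [0.0, 0.0, 1.0]] [[-0.002, -1.0, -0.014], [-0.989, 0.004, -0.15], [0.15, 0.014, -0.989]]
[0.5938 0.2921 0.016 ]
[0.5933 0.1652 0.016 ]
[0.4147 0.1661 0.016 ]
[0.4128 0.2898 0.016 ]
```

View pics/t3.png

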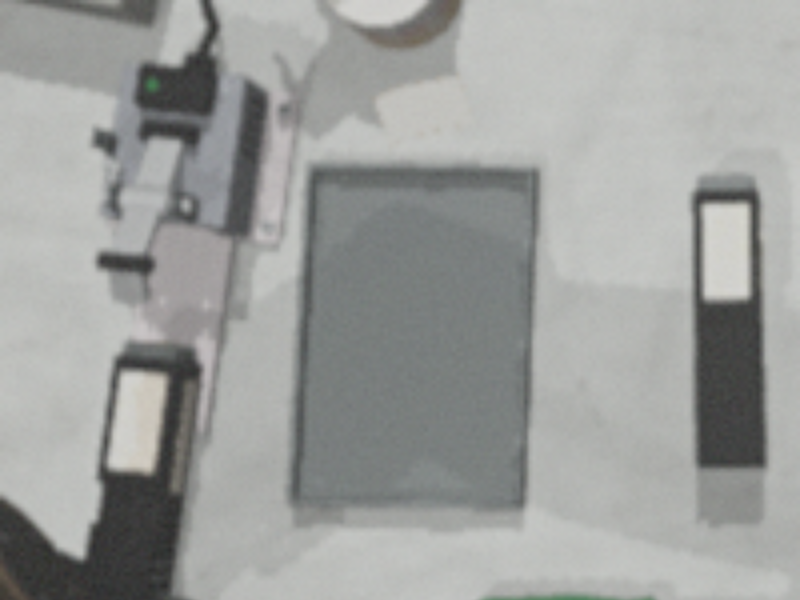

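The old cartridge is out on the tongue, and the tray is at about (0.503, 0.228). I'm regripping higher and nearer the middle so the fingers clear the tray wall.

Call:
servo_tool([
  [[0,0,0,0],[0,0,0,0],[0,0,0,0],[0.1,-0.01,0.06,0],[0.24,-0.025,0.11,0]],
], claw=0.3)

```text
time: 19.8
eef_pos: [0.3866, 0.3732, 0.0244]
tcp_rot: [-0.525, -0.473, 0.526, -0.473]
contact_force: [0.1, 0.7, -0.1]
opening: 0.651
```

Call:
servo_tool([
  [[0,0,0,0],[0,0,0,0],[0,0,0,0],[0,0,0,0],[0,0,0,0]],
], claw=-1, force=60)

```text
time: 20.3
eef_pos: [0.3884, 0.3742, 0.0259]
tcp_rot: [0.527, 0.472, -0.524, 0.474]
contact_force: [4.9, -1.0, 5.3]
opening: 0.402
```

Call:
servo_tool([
  [[0,0,0,0],[0,0,0.1,0],[0,0,0.2,0],[0,0,0.3,0],[0,0,0.3,0]],
])

```text
time: 20.8
eef_pos: [0.3867, 0.374, 0.0559]
tcp_rot: [0.526, 0.473, -0.525, 0.473]
contact_force: [-0.4, -0.2, -1.6]
opening: 0.405
```

```bash
python3 - <<'E'
from h import *
s=st(); R=Rn.from_quat(s['tcp_rot']).as_matrix(); a=np.arctan2(R[1,1],R[0,1]); print(np.degrees(a))
t=np.radians(-1); c=np.array([.5035,.228])+.033*np.array([-np.sin(t),np.cos(t)]); g=c-.0425*np.array([np.cos(t),np.sin(t)]); print('tray target tcp',g,'delta',g-s['eef_pos'][:2])
E
```

```text
t 20.8 pos [0.3867 0.374  0.0559] F [-0.4 -0.2 -1.6] open 0.405
-6.045374897724364
tray target tcp [0.4615824 0.2617367] delta [ 0.07485274 -0.1122945 ]
```

Call:
servo_tool([
  [[0,-0.2,0,0.01],[0,-0.45,0,0.03],[0.1,-0.7,0,0.055],[0.25,-0.9,0,0.055],[0.4,-1,0,0.055]],
])

```text
time: 21.3
eef_pos: [0.4258, 0.272, 0.0538]
tcp_rot: [-0.504, -0.495, 0.506, -0.495]
contact_force: [0.7, -0.0, -1.5]
opening: 0.406
```

Call:
servo_tool([
  [[0.2,-0.12,0,0],[0.35,-0.12,0,0],[0.35,-0.12,-0.1,0],[0.35,-0.12,-0.2,0],[0.35,-0.12,-0.28,0]],
])

```text
time: 21.8
eef_pos: [0.4634, 0.262, 0.0272]
tcp_rot: [0.506, 0.494, -0.503, 0.497]
contact_force: [6.7, -2.8, 15.3]
opening: 0.407
```

```bash
python3 - <<'E'
from h import *
s=st(); im=snap('top'); rec('top',['old_a']); cv2.imwrite('pics/t4.png',cv2.resize(im[190:340,120:320],(800,600)))
E
```

```text
t 21.8 pos [0.4634 0.262  0.0272] F [ 6.7 -2.8 15.3] open 0.407
top old_a 0.9 [0.5339 0.2496 0.0479]
top old_a 0.9 [ 0.5091 -0.3262  0.0489]
top old_a 0.81 [ 0.5512 -0.096   0.0443]
```

View pics/t4.png

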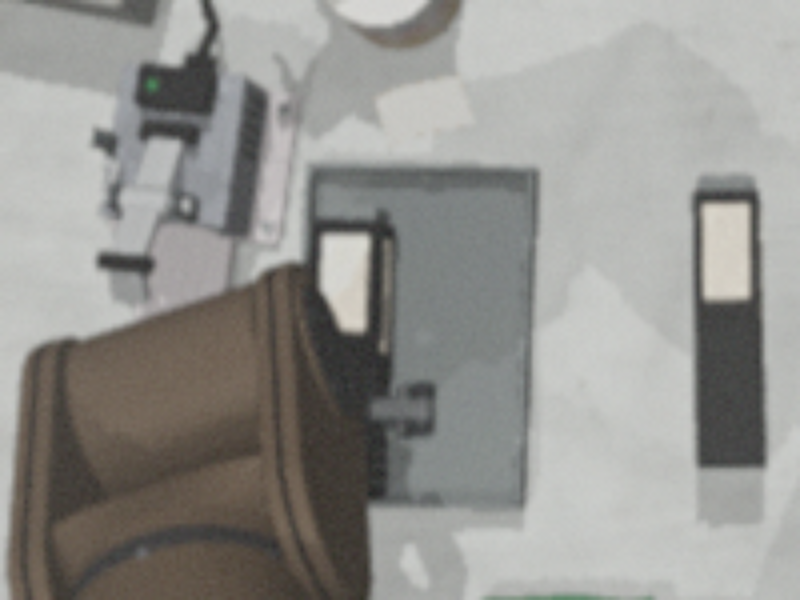

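```bash
cat >> h.py <<'E'
def bp(u,v,z,c='top'):
    k=calibration(c); d=k['R'].T@np.linalg.inv(k['intrinsics'])@[u,v,1]; o=-k['R'].T@k['t']; return (o+d*(z-o[2])/d[2]).round(4)
E
python3 - <<'E'
from h import *
f=lambda c,r,z:bp(120+c/4,190+r/4,z)
print('t3 nose',f(158,345,.05),'t4 nose',f(352,222,.05),'rim front',f(425,170,.016),'rim back',f(410,505,.016),'fresh',f(725,180,.04),f(732,466,.04), 'rim left', f(305,350,.016), 'rim r',f(530,350,.016),'cart l/r',f(317,300,.05),f(393,300,.05))
E
```

```text
t3 nose [0.4974 0.3561 0.05  ] t4 nose [0.5618 0.2565 0.05  ] rim front [0.5947 0.2259 0.016 ] rim back [0.4143 0.229  0.016 ] fresh [0.5849 0.0607 0.04  ] [0.4344 0.0564 0.04  ] rim left [0.4968 0.288  0.016 ] rim r [0.4965 0.1666 0.016 ] cart l/r [0.5207 0.2736 0.05  ] [0.5206 0.2336 0.05  ]
```

The nose is about 32 mm from the front rim, so the tail sits on the rear wall. It slipped back in the grip. I'm lifting, shifting forward and lowering again.

Call:
servo_tool([
  [[0,0,0.1,0],[0,0,0.2,0],[0.08,0,0.2,0],[0.16,0,0.2,0],[0.16,0,0.2,0]],
])

```text
time: 22.4
eef_pos: [0.4777, 0.2614, 0.0457]
tcp_rot: [-0.505, -0.495, 0.505, -0.495]
contact_force: [1.2, -0.0, -1.1]
opening: 0.407
```

Call:
servo_tool([
  [[0,0,-0.06,0],[0,0,-0.12,0],[0,0,-0.18,0],[0,0,-0.22,0],[0,0,-0.22,0]],
])

```text
time: 22.9
eef_pos: [0.4779, 0.2614, 0.0256]
tcp_rot: [-0.504, -0.495, 0.505, -0.495]
contact_force: [-1.7, -1.6, 8.1]
opening: 0.41
```

```bash
python3 - <<'E'
from h import *
s=st(); wshot('T'); snap('scene','s5'); im=cv2.imread('pics/s5.png'); a=cv2.resize(im[270:380,190:350],(480,330)); b=rect('T',.5,.24,.045,.13,.09,1800)
o=np.zeros((470,810,3),np.uint8); o[:330,:480]=a; o[:468,484:484+324]=b; cv2.imwrite('pics/t5.png',o[:,:800])
E
```

```text
t 22.9 pos [0.4779 0.2614 0.0256] F [-1.7 -1.6  8.1] open 0.41
```

View pics/t5.png

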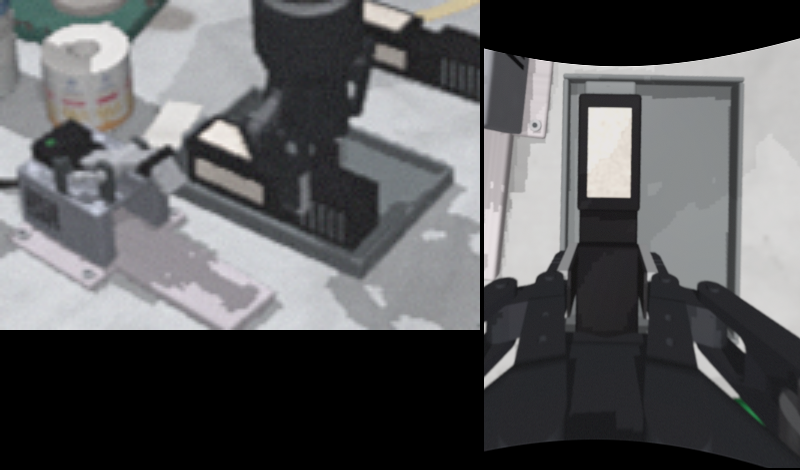

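The cartridge lies inside the tray walls. I'm releasing it, retreating, and heading to fresh_1.

Call:
servo_tool([
  [[0,0,0,0],[0,0,0,0],[0,0,0,0],[0,0,0,0],[0,0,0.1,0]],
], claw=0.15)

```text
time: 23.5
eef_pos: [0.476, 0.261, 0.033]
tcp_rot: [-0.504, -0.496, 0.506, -0.495]
contact_force: [0.1, -0.4, -0.7]
opening: 0.576
```

Call:
servo_tool([
  [[0,0,0.3,0],[0,0,0.6,0],[0,0,0.9,0],[0,0,1,0],[0,0,1,0]],
])

```text
time: 24.0
eef_pos: [0.4786, 0.2619, 0.1366]
tcp_rot: [0.506, 0.494, -0.503, 0.496]
contact_force: [0.6, -0.3, 0.2]
opening: 0.579
```

Call:
servo_tool([
  [[0,-0.3,0.05,0],[0,-0.6,0.1,0],[0,-0.8,0.2,0],[0,-1,0.2,0],[0,-1,0.2,0]],
], claw=1)

```text
time: 24.5
eef_pos: [0.4764, 0.1597, 0.1525]
tcp_rot: [-0.504, -0.495, 0.506, -0.494]
contact_force: [-1.1, -0.0, -0.3]
opening: 0.999
```

Call:
servo_tool([
  [[0,-0.3,0,0],[0,-0.6,0,0],[0,-0.9,0,0],[0,-1,0,0],[0,-1,0,0]],
])

```text
time: 25.0
eef_pos: [0.4768, 0.0611, 0.1531]
tcp_rot: [-0.505, -0.495, 0.506, -0.494]
contact_force: [0.7, 0.9, 0.1]
opening: 0.997
```

```bash
python3 - <<'E'
from fit import *
s=st(); wshot('F2'); rec('wrist',['fresh_1','old_a'])
P=grip_fit('F2',.515,.06,.09,.05,z=.04); print(P.round(4).tolist())
xm,xM,an,pc,w=axis_fit('F2',.515,.06,.09,.05,z=.04);print(xm,xM,an,pc,w)
R=Rn.from_quat(s['tcp_rot']).as_matrix(); print('yaw',np.degrees(np.arctan2(R[1,1],R[0,1])))
a=rect('F2',.52,.15,.04,.12,.2,2000); cv2.imwrite('pics/t6.png',a)
E
```

```text
t 25.0 pos [0.4768 0.0611 0.1531] F [0.7 0.9 0.1] open 0.997
wrist fresh_1 0.62 [0.5135 0.0621 0.0406]
wrist fresh_1 0.58 [ 0.5606 -0.2133  0.0279]
wrist fresh_1 0.38 [5.101e-01 2.048e-01 5.000e-04]
wrist old_a 0.84 [0.5152 0.2466 0.0426]
wrist old_a 0.77 [ 0.5592 -0.0853  0.0461]
wrist old_a 0.22 [0.5768 0.3214 0.01  ]
[[0.579800009727478, 0.07800000160932541], [0.5805000066757202, 0.04410000145435333], [0.4361000061035156, 0.04089999943971634], [0.43529999256134033, 0.07479999959468842]]
0.43574999999999997 0.58 [1.06249494 1.40712914] [0.02155507 0.048432  ] 0.033500000000000016
yaw -1.231225101774763
```

View pics/t6.png

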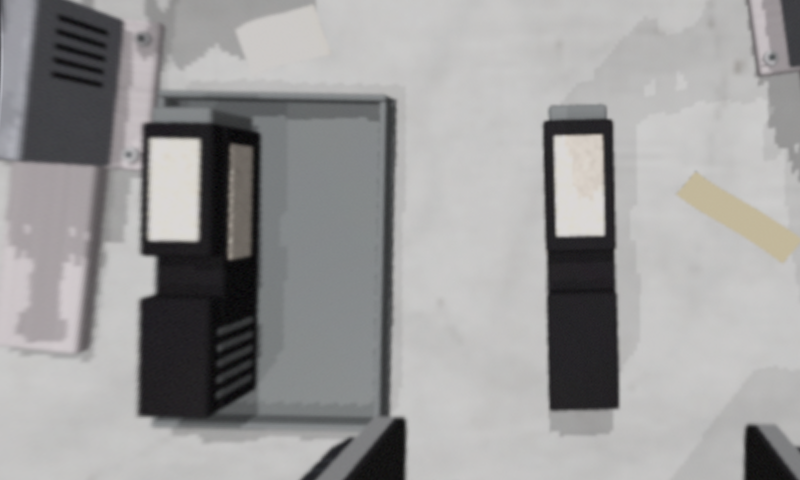

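Old cartridge sits squarely in the tray. fresh_1 runs from about (583,408) tail to (578,105) nose, yaw 1.2°. Grasping it now.

Call:
servo_tool([
  [[-0.05,-0.02,-0.2,0.01],[-0.11,-0.025,-0.4,0.027],[-0.11,-0.025,-0.6,0.027],[-0.11,-0.025,-0.8,0.027],[-0.11,-0.025,-0.9,0.027]],
])

```text
time: 25.65
eef_pos: [0.465, 0.0601, 0.0625]
tcp_rot: [0.493, 0.507, -0.494, 0.505]
contact_force: [-0.3, 0.2, -0.2]
opening: 1.0
```

Call:
servo_tool([
  [[0,0,-0.2,0],[0,0,-0.4,0],[0,0,-0.54,0],[0,0,-0.54,0],[0,0,-0.54,0]],
])

```text
time: 26.15
eef_pos: [0.4667, 0.0594, 0.0107]
tcp_rot: [0.494, 0.506, -0.494, 0.506]
contact_force: [-0.1, -0.4, -0.3]
opening: 0.997
```

Call:
servo_tool([
  [[0,0,0,0],[0,0,0,0],[0,0,0,0],[0,0,0,0],[0,0,0,0]],
], claw=-1, force=80)

```text
time: 26.65
eef_pos: [0.4672, 0.0588, 0.0112]
tcp_rot: [0.495, 0.505, -0.494, 0.506]
contact_force: [-0.5, 0.3, 4.9]
opening: 0.406
```

Call:
servo_tool([
  [[0,0,0,0],[0,0,0,0],[0,0,0.2,0],[0,0,0.4,0],[0,0,0.65,0]],
])

```text
time: 27.15
eef_pos: [0.4646, 0.059, 0.0744]
tcp_rot: [0.493, 0.507, -0.495, 0.505]
contact_force: [-0.5, 0.4, -1.3]
opening: 0.406
```

Call:
servo_tool([
  [[-0.05,0.2,0,0],[-0.1,0.4,0,0],[-0.15,0.6,0,0],[-0.2,0.8,0,0],[-0.25,1,0,0]],
])

```text
time: 27.65
eef_pos: [0.4401, 0.1595, 0.0744]
tcp_rot: [0.494, 0.506, -0.495, 0.505]
contact_force: [0.1, -0.2, -1.6]
opening: 0.408
```

Call:
servo_tool([
  [[-0.05,0.2,0,-0.02],[-0.1,0.4,0,-0.04],[-0.15,0.6,0,-0.06],[-0.2,0.8,0,-0.08],[-0.25,1,0,-0.08]],
])

```text
time: 28.15
eef_pos: [0.4151, 0.2594, 0.0744]
tcp_rot: [-0.524, -0.474, 0.526, -0.473]
contact_force: [0.2, 1.4, -1.4]
opening: 0.408
```

Call:
servo_tool([
  [[-0.05,0.2,0,0],[-0.1,0.4,0,0],[-0.15,0.6,0,0],[-0.2,0.8,0,0],[-0.25,1,0,0]],
])

```text
time: 28.65
eef_pos: [0.3902, 0.3592, 0.0743]
tcp_rot: [-0.524, -0.474, 0.526, -0.474]
contact_force: [-0.5, 0.2, -0.2]
opening: 0.408
```

```bash
python3 - <<'E'
from h import *
s=st(); R=Rn.from_quat(s['tcp_rot']).as_matrix(); print('yaw',np.degrees(np.arctan2(R[1,1],R[0,1]))); print(np.array([.3885,.3735])-s['eef_pos'][:2])
wshot('G'); b=rect('G',.46,.37,.1,.13,.09,1800); cv2.imwrite('pics/t7.png',b)
E
```

```text
t 28.65 pos [0.3902 0.3592 0.0743] F [-0.5  0.2 -0.2] open 0.408
yaw -5.883870012407307
[-0.00169454  0.01428094]
```

View pics/t7.png

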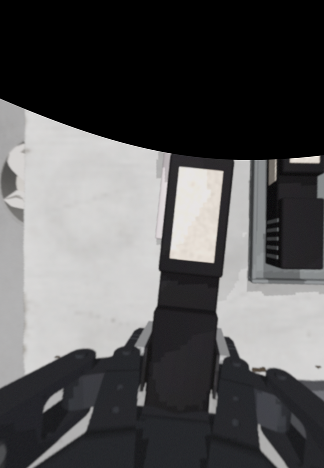

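Call:
servo_tool([
  [[0,0.1,0,0],[-0.02,0.14,-0.1,0],[-0.02,0.14,-0.3,0],[-0.02,0.14,-0.5,0],[-0.02,0.14,-0.52,0]],
])

```text
time: 29.2
eef_pos: [0.3886, 0.3719, 0.0214]
tcp_rot: [-0.524, -0.474, 0.526, -0.474]
contact_force: [-1.8, -0.9, 1.9]
opening: 0.406
```

Call:
servo_tool([
  [[0,0,0,0],[0.1,-0.01,0,0],[0.2,-0.02,0,0],[0.3,-0.03,0,0],[0.4,-0.042,0,0]],
])

```text
time: 29.7
eef_pos: [0.4308, 0.3687, 0.0237]
tcp_rot: [0.525, 0.473, -0.525, 0.474]
contact_force: [0.9, -0.1, -1.0]
opening: 0.407
```

```bash
python3 - <<'E'
from h import *
s=st(); R=Rn.from_quat(s['tcp_rot']).as_matrix(); print('yaw',np.degrees(np.arctan2(R[1,1],R[0,1])))
B=np.array([.4631,.3657]); a=np.radians(-5.94);u=np.array([np.cos(a),np.sin(a)]); d=s['eef_pos'][:2]-B; print('along,lat',d@u,d@[-u[1],u[0]])
E
```

```text
t 29.7 pos [0.4308 0.3687 0.0237] F [ 0.9 -0.1 -1. ] open 0.407
yaw -5.906964404047786
along,lat -0.03238673926177316 -0.0004018958650272474
```

Call:
servo_tool([
  [[0.04,-0.004,-0.01,0],[0.08,-0.008,-0.01,0],[0.12,-0.013,-0.01,0],[0.16,-0.017,-0.01,0],[0.2,-0.021,-0.01,0]],
])

```text
time: 30.2
eef_pos: [0.4494, 0.3666, 0.0223]
tcp_rot: [-0.525, -0.474, 0.525, -0.474]
contact_force: [0.3, 0.1, -1.5]
opening: 0.408
```

Call:
servo_tool([
  [[0.04,-0.004,0,0],[0.08,-0.008,0,0],[0.12,-0.013,0,0],[0.16,-0.017,0,0],[0.16,-0.017,0,0]],
])

```text
time: 30.7
eef_pos: [0.466, 0.3649, 0.0225]
tcp_rot: [0.525, 0.474, -0.525, 0.474]
contact_force: [-0.2, 0.0, -1.3]
opening: 0.41
```

Call:
servo_tool([
  [[0,0,0,0],[0,0,0,0],[0,0,0,0],[-0.2,0.02,0,0],[-0.4,0.042,0,0]],
], claw=0.3)

```text
time: 31.2
eef_pos: [0.4254, 0.3692, 0.0226]
tcp_rot: [0.525, 0.473, -0.525, 0.474]
contact_force: [-0.5, 0.2, 0.1]
opening: 0.651
```

Call:
servo_tool([
  [[-0.2,0.021,0.03,0],[-0.2,0.021,0.03,0],[-0.2,0.021,0.03,0],[-0.2,0.021,0.03,0],[-0.2,0.021,0.03,0]],
])

```text
time: 31.7
eef_pos: [0.4064, 0.3713, 0.0255]
tcp_rot: [0.525, 0.473, -0.525, 0.474]
contact_force: [0.3, 0.3, 0.3]
opening: 0.649
```

Call:
servo_tool([
  [[0,0,0,0],[0,0,0,0],[0,0,0,0],[0,0,0,0],[0,0,0,0]],
], claw=-1)

```text
time: 32.2
eef_pos: [0.4054, 0.3712, 0.0253]
tcp_rot: [-0.525, -0.474, 0.525, -0.474]
contact_force: [-0.5, 0.7, 0.0]
opening: 0.007
```

Call:
servo_tool([
  [[0.05,-0.005,0,0],[0.1,-0.01,0,0],[0.15,-0.016,0,0],[0.2,-0.021,0,0],[0.24,-0.025,0,0]],
])

```text
time: 32.7
eef_pos: [0.4297, 0.3686, 0.0253]
tcp_rot: [-0.525, -0.474, 0.525, -0.473]
contact_force: [-0.8, 0.2, 0.6]
opening: -0.001
```

Call:
servo_tool([
  [[0.04,-0.004,0,0],[0.08,-0.008,0,0],[0.12,-0.012,0,0],[0.16,-0.016,0,0],[0.16,-0.016,0,0]],
])

```text
time: 33.2
eef_pos: [0.4462, 0.3671, 0.0254]
tcp_rot: [0.525, 0.473, -0.525, 0.474]
contact_force: [-0.5, 0.1, -0.3]
opening: 0.001
```

Call:
servo_tool([
  [[0.02,-0.002,0,0],[0.04,-0.004,0,0],[0.05,-0.005,0,0],[0.06,-0.006,0,0],[0.06,-0.006,0,0]],
])

```text
time: 33.7
eef_pos: [0.4492, 0.3667, 0.0252]
tcp_rot: [-0.523, -0.475, 0.527, -0.473]
contact_force: [-7.2, 1.1, 5.1]
opening: -0.001
```

Call:
servo_tool([
  [[0.02,-0.002,0,0],[0.02,-0.002,0,0],[0.03,-0.003,0,0],[0.03,-0.003,0,0],[0.03,-0.003,0,0]],
])

```text
time: 34.2
eef_pos: [0.4491, 0.3666, 0.0252]
tcp_rot: [-0.521, -0.476, 0.529, -0.471]
contact_force: [-16.4, 0.7, 10.9]
opening: 0.001
```

Hard stop at 16 N, near the predicted home. I'm lifting, then pushing the bar down to shut the latch.

Call:
servo_tool([
  [[-0.05,0,0,0],[-0.05,0,0.3,0],[-0.05,0,0.6,0],[-0.05,0,0.9,0],[-0.05,0,1,0]],
])

```text
time: 34.7
eef_pos: [0.4518, 0.3673, 0.1293]
tcp_rot: [0.528, 0.473, -0.522, 0.475]
contact_force: [0.7, 0.8, 0.0]
opening: -0.002
```

Call:
servo_tool([
  [[0.1,0,0.1,0],[0.3,-0.03,0.1,0],[0.6,-0.06,0.1,0],[0.8,-0.09,0.1,0],[0.93,-0.09,0.1,0]],
])

```text
time: 35.2
eef_pos: [0.5438, 0.3562, 0.1336]
tcp_rot: [-0.525, -0.473, 0.526, -0.473]
contact_force: [-0.3, 0.4, 0.1]
opening: -0.007
```

Call:
servo_tool([
  [[0,0,-0.1,0],[0,0,-0.2,0],[0,0,-0.3,0],[0,0,-0.33,0],[0,0,-0.33,0]],
])

```text
time: 35.7
eef_pos: [0.5405, 0.3572, 0.1019]
tcp_rot: [-0.523, -0.474, 0.526, -0.474]
contact_force: [-2.2, -1.0, 5.1]
opening: -0.002
```

Call:
servo_tool([
  [[0,0,-0.02,0],[0,0,-0.04,0],[0,0,-0.06,0],[0,0,-0.08,0],[0,0,-0.08,0]],
])

```text
time: 36.2
eef_pos: [0.5399, 0.3579, 0.0955]
tcp_rot: [-0.523, -0.475, 0.526, -0.473]
contact_force: [-6.1, -0.6, 8.6]
opening: -0.001
```

Call:
servo_tool([
  [[0,0,-0.02,0],[0,0,-0.04,0],[0,0,-0.06,0],[0,0,-0.08,0],[0,0,-0.1,0]],
])

```text
time: 36.7
eef_pos: [0.542, 0.3573, 0.0838]
tcp_rot: [-0.525, -0.474, 0.525, -0.474]
contact_force: [0.7, -0.7, -0.4]
opening: -0.0
```

Call:
servo_tool([
  [[0,0,-0.02,0],[0,0,-0.04,0],[0,0,-0.06,0],[0,0,-0.06,0],[0,0,-0.06,0]],
])

```text
time: 37.2
eef_pos: [0.5423, 0.3572, 0.0782]
tcp_rot: [-0.525, -0.474, 0.525, -0.474]
contact_force: [1.0, 0.3, -0.6]
opening: -0.001
```

Call:
servo_tool([
  [[0,0,-0.02,0],[0,0,-0.03,0],[0,0,-0.04,0],[0,0,-0.05,0],[0,0,-0.05,0]],
])

```text
time: 37.7
eef_pos: [0.543, 0.3575, 0.0769]
tcp_rot: [0.525, 0.474, -0.525, 0.474]
contact_force: [-5.3, -3.1, 12.0]
opening: 0.003
```

Call:
servo_tool([
  [[0,0,0.3,0],[0,0,0.6,0],[-0.2,0,0.9,0],[-0.4,0,1,0],[-0.4,0,1,0]],
])

```text
time: 38.2
eef_pos: [0.5019, 0.3581, 0.1761]
tcp_rot: [0.526, 0.474, -0.523, 0.474]
contact_force: [0.0, -0.5, -0.2]
opening: -0.0
```

```bash
python3 - <<'E'
from h import *
st(); wshot('L3'); rec('wrist',['tab_a','bar_a','old_a','fresh_1'])
a=rect('L3',.54,.35,.05,.12,.065,2000); b=rect('L',.54,.35,.05,.12,.065,2000); cv2.imwrite('pics/L3r.png',np.hstack([b,a]))
E
```

```text
t 38.2 pos [0.5019 0.3581 0.1761] F [ 0.  -0.5 -0.2] open -0.0
wrist tab_a 0.98 [0.5749 0.3594 0.085 ]
wrist bar_a 0.83 [0.5787 0.351  0.0867]
wrist old_a 0.64 [0.5161 0.2654 0.0451]
wrist fresh_1 0.89 [0.5021 0.3618 0.0501]
```

View pics/L3r.png

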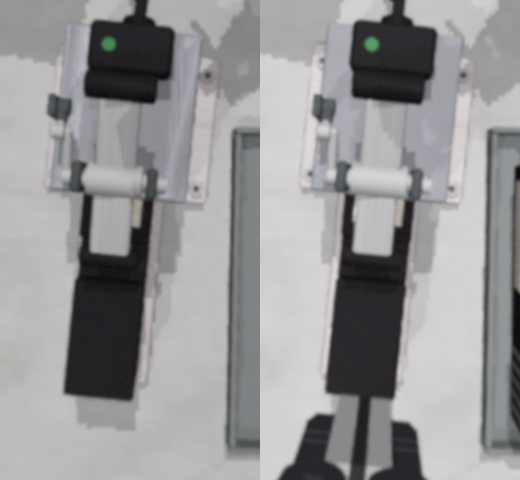

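The right panel matches the original shut state (tail edge and bar within a millimetre or two), so head L is done. Going to the middle head, staying near the robot.

Call:
servo_tool([
  [[-0.2,-0.2,0,0.03],[-0.4,-0.45,0,0.06],[-0.5,-0.7,0,0.1],[-0.5,-0.9,0,0.13],[-0.5,-1,0,0.152]],
])

```text
time: 38.95
eef_pos: [0.4521, 0.2556, 0.1722]
tcp_rot: [0.464, 0.533, -0.465, 0.533]
contact_force: [-0.4, 0.6, 0.5]
opening: -0.002
```

Call:
servo_tool([
  [[0,-0.25,0,0],[0,-0.5,0,0],[0,-0.75,0,0],[0,-0.9,0,0],[0,-1,0,0]],
])

```text
time: 39.45
eef_pos: [0.4524, 0.1559, 0.1725]
tcp_rot: [0.465, 0.533, -0.466, 0.532]
contact_force: [-0.3, 0.3, -0.4]
opening: 0.004
```

Call:
servo_tool([
  [[0,-0.25,0,0],[0,-0.5,0,0],[0,-0.75,0,0],[0,-0.9,0,0],[0,-1,0,0]],
])

```text
time: 39.95
eef_pos: [0.4524, 0.0562, 0.1729]
tcp_rot: [0.465, 0.533, -0.465, 0.532]
contact_force: [-0.3, 0.3, -0.0]
opening: 0.004
```

Call:
servo_tool([
  [[0,-0.25,0,0],[0,-0.5,0,0],[0,-0.75,0,0],[0,-0.9,0,0],[0,-1,0,0]],
])

```text
time: 40.45
eef_pos: [0.4525, -0.0436, 0.1731]
tcp_rot: [0.465, 0.533, -0.465, 0.533]
contact_force: [-0.6, -0.3, 0.2]
opening: -0.003
```

Call:
servo_tool([
  [[0,-0.2,0,0],[0,-0.41,0,0],[0.2,-0.41,0,0],[0.5,-0.41,0,0],[0.7,-0.41,0,0]],
])

```text
time: 40.95
eef_pos: [0.5239, -0.0837, 0.1732]
tcp_rot: [0.465, 0.533, -0.465, 0.533]
contact_force: [0.1, 0.3, 0.5]
opening: -0.003
```

```bash
python3 - <<'E'
from h import *
s=st(); R=Rn.from_quat(s['tcp_rot']).as_matrix(); print('yaw',np.degrees(np.arctan2(R[1,1],R[0,1]))); print('to roll',np.array([.6648,-.0834])-s['eef_pos'][:2]); print('knob',bp(286,158,.425))
E
```

```text
t 40.95 pos [ 0.5239 -0.0837  0.1732] F [0.1 0.3 0.5] open -0.003
yaw 7.806029629658313
to roll [0.14093011 0.0002914 ]
knob [0.6335 0.0606 0.425 ]
```

Call:
servo_tool([
  [[0.2,0,0,0],[0.4,0,0,0],[0.6,0,0,0],[0.8,0,0,0],[1,0,0,0]],
])

```text
time: 41.45
eef_pos: [0.6233, -0.0831, 0.1727]
tcp_rot: [0.465, 0.533, -0.465, 0.533]
contact_force: [0.5, -0.4, 0.5]
opening: -0.0
```

Call:
servo_tool([
  [[0.2,0,-0.1,0],[0.4,0,-0.3,0],[0.41,0,-0.5,0],[0.41,0,-0.66,0],[0.41,0,-0.66,0]],
])

```text
time: 41.95
eef_pos: [0.6616, -0.0829, 0.1038]
tcp_rot: [0.464, 0.535, -0.466, 0.531]
contact_force: [-0.8, -0.4, -0.6]
opening: 0.001
```

Call:
servo_tool([
  [[0,0,-0.01,0],[0,0,-0.02,0],[0,0,-0.025,0],[0,0,-0.025,0],[0,0,-0.025,0]],
])

```text
time: 42.45
eef_pos: [0.6635, -0.0839, 0.1055]
tcp_rot: [0.465, 0.533, -0.465, 0.533]
contact_force: [-1.2, -0.5, 0.0]
opening: 0.001
```

Call:
servo_tool([
  [[0,0,-0.01,0],[0,0,-0.01,0],[0,0,-0.01,0],[0,0,-0.01,0],[0,0,-0.01,0]],
])

```text
time: 42.95
eef_pos: [0.6633, -0.0838, 0.1038]
tcp_rot: [0.465, 0.533, -0.465, 0.533]
contact_force: [-0.1, 0.3, 0.1]
opening: -0.001
```

Call:
servo_tool([
  [[0,0,-0.01,0],[0,0,-0.012,0],[0,0,-0.012,0],[0,0,-0.012,0],[0,0,-0.012,0]],
])

```text
time: 43.45
eef_pos: [0.6633, -0.0838, 0.1026]
tcp_rot: [0.465, 0.533, -0.465, 0.533]
contact_force: [0.3, 0.4, 0.1]
opening: -0.002
```

Call:
servo_tool([
  [[0,0,-0.01,0],[0,0,-0.01,0],[0,0,-0.01,0],[0,0,-0.01,0],[0,0,-0.01,0]],
])

```text
time: 43.95
eef_pos: [0.6636, -0.0838, 0.102]
tcp_rot: [0.465, 0.533, -0.465, 0.533]
contact_force: [0.6, 0.8, 1.5]
opening: -0.002
```

Contact. Now 1 mm steps.

Call:
servo_tool([
  [[0,0,-0.01,0],[0,0,-0.01,0],[0,0,-0.01,0],[0,0,-0.01,0],[0,0,-0.01,0]],
])

```text
time: 44.45
eef_pos: [0.664, -0.0837, 0.1012]
tcp_rot: [0.465, 0.532, -0.464, 0.533]
contact_force: [1.7, 1.4, 4.6]
opening: 0.004
```

Call:
servo_tool([
  [[0,0,-0.01,0],[0,0,-0.01,0],[0,0,-0.01,0],[0,0,-0.01,0],[0,0,-0.01,0]],
])

```text
time: 44.95
eef_pos: [0.6642, -0.0838, 0.1003]
tcp_rot: [0.465, 0.532, -0.464, 0.533]
contact_force: [4.5, 1.0, 5.2]
opening: 0.001
```

Call:
servo_tool([
  [[0,0,-0.01,0],[0,0,-0.01,0],[0,0,-0.01,0],[0,0,-0.01,0],[0,0,-0.01,0]],
])

```text
time: 45.45
eef_pos: [0.6645, -0.0838, 0.0996]
tcp_rot: [0.466, 0.532, -0.464, 0.534]
contact_force: [3.5, 2.1, 4.5]
opening: 0.001
```

Call:
servo_tool([
  [[0,0,-0.01,0],[0,0,-0.012,0],[0,0,-0.012,0],[0,0,-0.012,0],[0,0,-0.012,0]],
])

```text
time: 45.95
eef_pos: [0.6646, -0.0838, 0.0986]
tcp_rot: [0.466, 0.532, -0.464, 0.534]
contact_force: [3.5, 1.1, 5.3]
opening: 0.0
```

Call:
servo_tool([
  [[0,0,-0.01,0],[0,0,-0.015,0],[0,0,-0.015,0],[0,0,-0.015,0],[0,0,-0.015,0]],
])

```text
time: 46.45
eef_pos: [0.6649, -0.0839, 0.0974]
tcp_rot: [0.466, 0.532, -0.464, 0.534]
contact_force: [3.8, 2.1, 6.0]
opening: -0.002
```

Call:
servo_tool([
  [[0,0,-0.01,0],[0,0,-0.015,0],[0,0,-0.015,0],[0,0,-0.015,0],[0,0,-0.015,0]],
])

```text
time: 46.95
eef_pos: [0.6651, -0.0839, 0.096]
tcp_rot: [0.466, 0.531, -0.464, 0.534]
contact_force: [5.2, 1.9, 7.2]
opening: 0.0
```

Call:
servo_tool([
  [[0,0,-0.01,0],[0,0,-0.015,0],[0,0,-0.015,0],[0,0,-0.015,0],[0,0,-0.015,0]],
])

```text
time: 47.45
eef_pos: [0.6649, -0.084, 0.0943]
tcp_rot: [0.466, 0.532, -0.464, 0.534]
contact_force: [5.3, 1.2, 5.8]
opening: 0.003
```

Past the peak at about 7 N: sound. I'm opening it fully and retreating to the cartridge.

Call:
servo_tool([
  [[0,0,-0.03,0],[0,0,-0.06,0],[0,0,-0.09,0],[0,0,-0.12,0],[0,0,-0.16,0]],
])

```text
time: 47.95
eef_pos: [0.6618, -0.0836, 0.0749]
tcp_rot: [0.464, 0.534, -0.466, 0.532]
contact_force: [-0.0, 0.3, 0.3]
opening: 0.001
```

Call:
servo_tool([
  [[0,0,0.3,0],[0,0,0.6,0],[-0.2,0,0.9,0],[-0.5,0,1,0],[-0.9,0,1,0]],
])

```text
time: 48.45
eef_pos: [0.574, -0.0844, 0.1791]
tcp_rot: [0.465, 0.532, -0.464, 0.534]
contact_force: [0.1, -1.0, -0.0]
opening: -0.001
```

```bash
python3 - <<'E'
from fit import *
s=st(); wshot('M2'); R=Rn.from_quat(s['tcp_rot']).as_matrix(); print('yaw',np.degrees(np.arctan2(R[1,1],R[0,1])))
u=np.array([np.cos(.1356),np.sin(.1356)]); B=np.array([.5192,-.1032]); print('to grip11',B+.011*u-s['eef_pos'][:2], 'u',u)
b=rect('M2',.58,-.1,.08,.12,.08,2200); cv2.imwrite('pics/M2r.png',b)
E
```

```text
t 48.45 pos [ 0.574  -0.0844  0.1791] F [ 0.1 -1.  -0. ] open -0.001
yaw 7.8254466586379
to grip11 [-0.04388836 -0.01734833] u [0.9908204  0.13518483]
```

View pics/M2r.png

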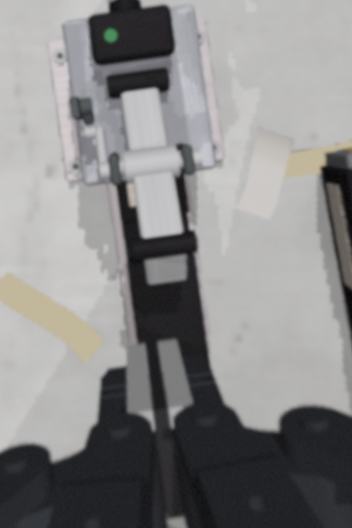

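Middle latch is open (bar at about (162,243)). Next I grasp the old cartridge and pull 60 mm, since the marker is nearby.

Call:
servo_tool([
  [[-0.2,-0.1,0,0],[-0.44,-0.173,0,0],[-0.44,-0.173,-0.2,0],[-0.44,-0.173,-0.45,0],[-0.44,-0.173,-0.7,0]],
], claw=1)

```text
time: 49.0
eef_pos: [0.5286, -0.1011, 0.1057]
tcp_rot: [0.465, 0.533, -0.465, 0.533]
contact_force: [0.1, -0.5, -0.4]
opening: 0.846
```

Call:
servo_tool([
  [[0,0,-0.2,0],[0,0,-0.4,0],[0,0,-0.6,0],[0,0,-0.8,0],[0,0,-0.95,0]],
])

```text
time: 49.5
eef_pos: [0.5279, -0.1006, 0.0097]
tcp_rot: [0.464, 0.534, -0.465, 0.532]
contact_force: [1.1, -0.1, -0.4]
opening: 0.997
```

Call:
servo_tool([
  [[0,0,0,0],[0,0,0,0],[0,0,0,0],[0,0,0,0],[0,0,0,0]],
], claw=-1, force=60)

```text
time: 50.0
eef_pos: [0.5304, -0.1015, 0.0133]
tcp_rot: [0.465, 0.532, -0.465, 0.534]
contact_force: [-0.4, -0.2, 2.9]
opening: 0.411
```

Call:
servo_tool([
  [[0,0,0,0],[-0.15,-0.02,0,0],[-0.3,-0.041,0,0],[-0.45,-0.061,0,0],[-0.6,-0.082,0,0]],
])

```text
time: 50.5
eef_pos: [0.4706, -0.1098, 0.0131]
tcp_rot: [0.466, 0.531, -0.464, 0.534]
contact_force: [1.8, -0.5, 2.6]
opening: 0.415
```

Call:
servo_tool([
  [[0,0,0,0],[0,0,0,0],[0,0,0,0],[0.1,0.014,0.06,0],[0.24,0.033,0.11,0]],
], claw=0.3)

```text
time: 51.0
eef_pos: [0.494, -0.1058, 0.0231]
tcp_rot: [0.465, 0.533, -0.465, 0.533]
contact_force: [0.0, -1.5, 0.2]
opening: 0.65
```

Call:
servo_tool([
  [[0,0,0,0],[0,0,0,0],[0,0,0,0],[0,0,0,0],[0,0,0,0]],
], claw=-1, force=100)

```text
time: 51.5
eef_pos: [0.4952, -0.1063, 0.0241]
tcp_rot: [0.466, 0.531, -0.464, 0.534]
contact_force: [3.0, 1.7, 4.7]
opening: 0.404
```

```bash
python3 - <<'E'
from h import *
st(); print('marker',bp(373,321,.01),bp(428,351,.01)); snap('top'); rec('top',['old_a','fresh_1','marker'])
E
```

```text
t 51.5 pos [ 0.4952 -0.1063  0.0241] F [3.  1.7 4.7] open 0.404
marker [ 0.4038 -0.0912  0.01  ] [ 0.3414 -0.2058  0.01  ]
top old_a 0.88 [ 0.5088 -0.3257  0.0496]
top old_a 0.57 [0.5104 0.259  0.0451]
top old_a 0.43 [ 0.5808 -0.0791  0.0463]
top fresh_1 0.71 [0.503  0.3549 0.0485]
top fresh_1 0.67 [ 0.5608 -0.2237  0.0409]
top marker 0.71 [ 0.3558 -0.19    0.0172]
```

Call:
servo_tool([
  [[0,0,0.1,0],[0,0,0.22,0],[-0.15,-0.02,0.22,0],[-0.35,-0.048,0.22,0],[-0.5,-0.068,0.22,0]],
])

```text
time: 52.2
eef_pos: [0.4414, -0.1124, 0.0448]
tcp_rot: [0.464, 0.534, -0.465, 0.532]
contact_force: [-1.2, 0.6, -1.3]
opening: 0.406
```

Call:
servo_tool([
  [[0,0,0.1,0],[0,0,0.25,0],[0,0.2,0.35,-0.03],[0,0.5,0.35,-0.06],[0,0.8,0.35,-0.098]],
])

```text
time: 52.7
eef_pos: [0.4444, -0.0323, 0.0817]
tcp_rot: [0.506, 0.494, -0.505, 0.495]
contact_force: [0.6, 0.2, -1.5]
opening: 0.399
```

Call:
servo_tool([
  [[0,0.25,0,0],[0,0.5,0,0],[0,0.75,0,0],[0,0.9,0,0],[0,1,0,0]],
])

```text
time: 53.2
eef_pos: [0.4438, 0.0685, 0.0808]
tcp_rot: [0.504, 0.496, -0.504, 0.496]
contact_force: [0.2, -0.2, -1.5]
opening: 0.403
```

Call:
servo_tool([
  [[0,0.25,0,0],[0,0.5,0,0],[0,0.75,0,0],[0,0.9,0,0],[0,1,0,0]],
])

```text
time: 53.7
eef_pos: [0.4437, 0.1682, 0.0805]
tcp_rot: [0.504, 0.496, -0.504, 0.496]
contact_force: [0.7, 0.4, -1.1]
opening: 0.399
```

```bash
python3 - <<'E'
from fit import *
s=st(); R=Rn.from_quat(s['tcp_rot']).as_matrix(); print('yaw',np.degrees(np.arctan2(R[1,1],R[0,1])))
wshot('H'); p=s['eef_pos']; top=p[2]-.0241+.05
b=rect('H',p[0]+.05,p[1]+.02,top,.12,.1,1800); cv2.imwrite('pics/t8.png',b); print(b.shape,p[0]+.17,p[1]+.12,top)
print(Rn.from_quat(s['tcp_rot']).as_matrix()[:,0])
E
```

```text
t 53.7 pos [0.4437 0.1682 0.0805] F [ 0.7  0.4 -1.1] open 0.399
yaw -0.9738170722848632
(432, 360, 3) 0.6136979740341114 0.2882410956649645 0.10641176533552169
[ 5.53561784e-04  3.07867636e-06 -9.99999847e-01]
```

View pics/t8.png

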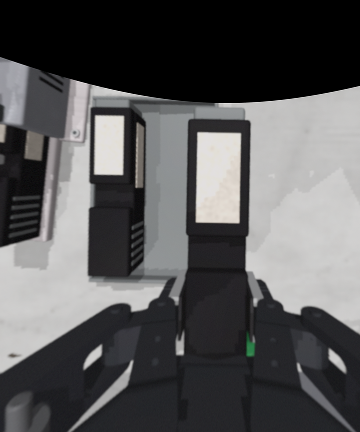

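Call:
servo_tool([
  [[0.15,0.12,0,0],[0.255,0.235,0,0],[0.255,0.235,-0.1,0],[0.255,0.235,-0.25,0],[0.255,0.235,-0.4,0]],
])

```text
time: 54.25
eef_pos: [0.4683, 0.1899, 0.0389]
tcp_rot: [-0.504, -0.496, 0.505, -0.495]
contact_force: [0.6, -0.1, -1.2]
opening: 0.403
```

Call:
servo_tool([
  [[0,0,-0.05,0],[0,0,-0.1,0],[0,0,-0.15,0],[0,0,-0.19,0],[0,0,-0.19,0]],
])

```text
time: 54.75
eef_pos: [0.471, 0.1909, 0.0292]
tcp_rot: [-0.504, -0.495, 0.505, -0.496]
contact_force: [-19.2, -4.0, 44.6]
opening: 0.403
```

```bash
python3 - <<'E'
from h import *
st(); im=snap('top'); rec('top',['old_a','fresh_1'])
E
```

```text
t 54.75 pos [0.471  0.1909 0.0292] F [-19.2  -4.   44.6] open 0.403
top old_a 0.81 [ 0.509  -0.3271  0.0452]
top old_a 0.74 [0.5576 0.18   0.0487]
top old_a 0.57 [0.563  0.2607 0.0422]
top fresh_1 0.92 [0.5039 0.3532 0.0459]
top fresh_1 0.9 [ 0.5494 -0.222   0.0406]
```

Call:
servo_tool([
  [[0,0,0.08,0],[0,0,0.15,0],[0,0,0.2,0],[0,0,0.2,0],[0,0,0.2,0]],
])

```text
time: 55.4
eef_pos: [0.4684, 0.1905, 0.0403]
tcp_rot: [-0.504, -0.496, 0.505, -0.495]
contact_force: [0.4, -0.9, -1.9]
opening: 0.398
```

```bash
python3 - <<'E'
from h import *
s=st(); wshot('H2'); im=snap('scene','s9'); a=cv2.resize(im[240:380,190:350],(560,490),interpolation=cv2.INTER_CUBIC); w=cv2.imread('pics/H2.png'); w=cv2.resize(w[:330,170:490],(240,248)); 
t=snap('top'); t=cv2.resize(t[220:330,180:290],(240,240))
o=np.hstack([a,np.vstack([w,t])[:490][:, :]] if False else [a,np.vstack([w,t,np.zeros((2,240,3),np.uint8)])]) ; cv2.imwrite('pics/t9.png',o)
E
```

```text
t 55.4 pos [0.4684 0.1905 0.0403] F [ 0.4 -0.9 -1.9] open 0.398
```

View pics/t9.png

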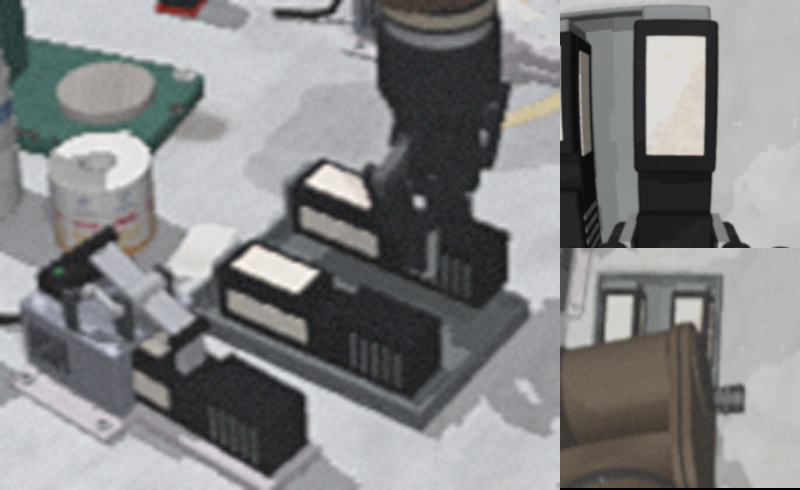

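Level, but its right edge seems to overlap the right-hand wall: no rim shows to its right, and contact came about 11 mm high, roughly the wall height. Shifting 8 mm left and lowering gently.

Call:
servo_tool([
  [[-0.02,0.04,0,0],[-0.02,0.08,0,0],[-0.02,0.08,-0.04,0],[-0.02,0.08,-0.08,0],[-0.02,0.08,-0.11,0]],
])

```text
time: 56.05
eef_pos: [0.4665, 0.1987, 0.0293]
tcp_rot: [-0.504, -0.496, 0.505, -0.495]
contact_force: [0.1, -0.3, -1.3]
opening: 0.404
```

Call:
servo_tool([
  [[0,0,-0.02,0],[0,0,-0.04,0],[0,0,-0.05,0],[0,0,-0.05,0],[0,0,-0.05,0]],
])

```text
time: 56.55
eef_pos: [0.467, 0.1987, 0.025]
tcp_rot: [0.505, 0.495, -0.504, 0.496]
contact_force: [-0.7, -0.4, -1.3]
opening: 0.402
```

Now it descends freely. Lowering the rest of the way.

Call:
servo_tool([
  [[0,0,-0.02,0],[0,0,-0.03,0],[0,0,-0.04,0],[0,0,-0.04,0],[0,0,-0.04,0]],
])

```text
time: 57.05
eef_pos: [0.4668, 0.1987, 0.0209]
tcp_rot: [0.504, 0.496, -0.504, 0.496]
contact_force: [-0.6, -0.9, -1.8]
opening: 0.403
```

Call:
servo_tool([
  [[0,0,-0.01,0],[0,0,-0.02,0],[0,0,-0.02,0],[0,0,-0.02,0],[0,0,-0.02,0]],
])

```text
time: 57.55
eef_pos: [0.4669, 0.1987, 0.0189]
tcp_rot: [0.504, 0.496, -0.504, 0.496]
contact_force: [-0.4, 0.7, -2.2]
opening: 0.4
```

Call:
servo_tool([
  [[0,0,0,0],[0,0,0,0],[0,0,0,0],[0,0,0,0],[0,0,0.1,0]],
], claw=0.1)

```text
time: 58.05
eef_pos: [0.4657, 0.1985, 0.0281]
tcp_rot: [-0.504, -0.496, 0.505, -0.495]
contact_force: [0.2, -0.8, -0.0]
opening: 0.55
```

Call:
servo_tool([
  [[0,0,0.3,0],[0,0,0.6,0],[0,0,0.9,0],[0,0,1,0],[0,0,1,0]],
])

```text
time: 58.55
eef_pos: [0.4682, 0.199, 0.1311]
tcp_rot: [0.506, 0.495, -0.503, 0.496]
contact_force: [-0.7, 0.1, 0.1]
opening: 0.549
```

```bash
python3 - <<'E'
from h import *
st(); wshot('T2'); rec('wrist',['old_a'])
snap('top'); rec('top',['old_a','fresh_1'])
E
```

```text
t 58.55 pos [0.4682 0.199  0.1311] F [-0.7  0.1  0.1] open 0.549
wrist old_a 0.88 [0.5159 0.2558 0.0448]
wrist old_a 0.76 [0.5061 0.1966 0.0407]
top old_a 0.77 [0.5262 0.1891 0.0383]
top old_a 0.67 [ 0.5088 -0.3246  0.0494]
top fresh_1 0.73 [ 0.5498 -0.2218  0.041 ]
top fresh_1 0.59 [0.5965 0.3406 0.0587]
top fresh_1 0.47 [0.5485 0.3442 0.0455]
```

Call:
servo_tool([
  [[0,-0.25,0.05,0],[0,-0.5,0.1,0],[0,-0.75,0.2,0],[0,-0.9,0.2,0],[0,-1,0.2,0]],
], claw=1)

```text
time: 59.3
eef_pos: [0.4664, 0.0977, 0.148]
tcp_rot: [-0.504, -0.496, 0.505, -0.495]
contact_force: [0.4, 0.6, 0.4]
opening: 1.0
```

Call:
servo_tool([
  [[0,-0.25,0,0],[0,-0.5,0,0],[0,-0.75,0,0],[0,-0.9,0,0],[0,-1,0,0]],
])

```text
time: 59.8
eef_pos: [0.4663, -0.002, 0.1478]
tcp_rot: [-0.504, -0.496, 0.505, -0.495]
contact_force: [-0.3, -0.1, 0.3]
opening: 1.0
```

Call:
servo_tool([
  [[0,-0.25,0,0],[0,-0.5,0,0],[0,-0.75,0,0],[0,-0.9,0,0],[0,-1,0,0]],
])

```text
time: 60.3
eef_pos: [0.4666, -0.1019, 0.1484]
tcp_rot: [-0.505, -0.496, 0.505, -0.495]
contact_force: [0.2, 0.3, 0.4]
opening: 1.002
```

Call:
servo_tool([
  [[0.05,-0.25,0,0.02],[0.1,-0.5,0,0.04],[0.2,-0.75,0,0.06],[0.2,-0.9,0,0.08],[0.2,-1,0,0.1]],
])

```text
time: 60.8
eef_pos: [0.4871, -0.2019, 0.1486]
tcp_rot: [0.464, 0.534, -0.464, 0.534]
contact_force: [0.8, 0.5, -0.3]
opening: 0.995
```

```bash
python3 - <<'E'
from fit import *
s=st(); wshot('F3'); rec('wrist',['fresh_1'])
R=Rn.from_quat(s['tcp_rot']).as_matrix(); print('yaw',np.degrees(np.arctan2(R[1,1],R[0,1])))
for z in (.04,):
    P=grip_fit('F3',.555,-.22,.1,.065,z=z); print(P.round(4).tolist())
    print(axis_fit('F3',.555,-.22,.1,.065,z=z))
a=rect('F3',.555,-.22,.04,.11,.09,2000); 
for i in range(0,440,40): a[i,:8]=(0,0,255)
for i in range(0,360,40): a[:8,i]=(0,0,255)
b=rect('T2',.51,.23,.016,.11,.09,2000)
cv2.imwrite('pics/F3r.png',np.hstack([a,b]))
E
```

```text
t 60.8 pos [ 0.4871 -0.2019  0.1486] F [ 0.8  0.5 -0.3] open 0.995
wrist fresh_1 0.58 [ 0.5569 -0.2229  0.0391]
yaw 8.045111117324772
[[0.6187000274658203, -0.19290000200271606], [0.6251999735832214, -0.22849999368190765], [0.48260000348091125, -0.25450000166893005], [0.47609999775886536, -0.21899999678134918]]
(np.float64(0.47850000000000004), np.float64(0.62275), array([ 9.76006909, 10.86934036]), array([ 0.18201355, -0.32404169]), np.float64(0.036000000000000004))
```

View pics/F3r.png

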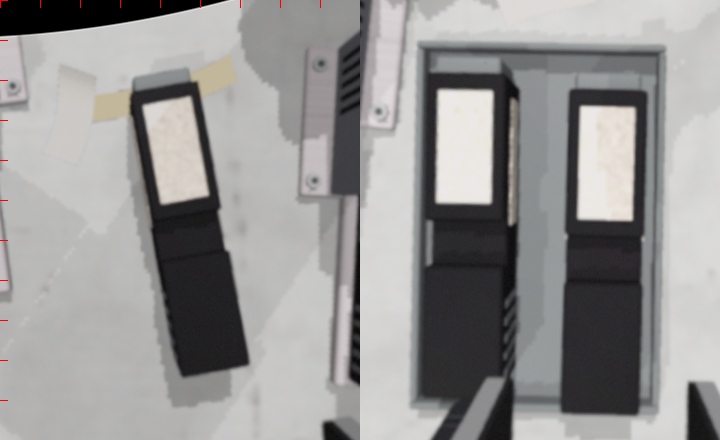

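fresh_2: tail at about (215,370), nose about (160,75), yaw about 10.2°. Both old cartridges appear within the tray walls. Grasping fresh_2.

Call:
servo_tool([
  [[0.1,-0.15,-0.1,0.024],[0.224,-0.303,-0.2,0.024],[0.224,-0.303,-0.4,0.024],[0.224,-0.303,-0.65,0.024],[0.224,-0.303,-0.9,0.024]],
], claw=0.6)

```text
time: 61.4
eef_pos: [0.5096, -0.2306, 0.0582]
tcp_rot: [0.454, 0.542, -0.454, 0.542]
contact_force: [0.5, -0.4, 0.4]
opening: 0.8
```

Call:
servo_tool([
  [[0,0,-0.2,0],[0,0,-0.35,0],[0,0,-0.46,0],[0,0,-0.46,0],[0,0,-0.46,0]],
])

```text
time: 61.9
eef_pos: [0.5097, -0.2316, 0.0134]
tcp_rot: [0.454, 0.542, -0.454, 0.543]
contact_force: [0.7, 0.5, -0.4]
opening: 0.797
```

Call:
servo_tool([
  [[0,0,0,0],[0,0,0,0],[0,0,0,0],[0,0,0,0],[0,0,0,0]],
], claw=-1, force=80)

```text
time: 62.4
eef_pos: [0.5102, -0.2323, 0.0143]
tcp_rot: [0.454, 0.541, -0.454, 0.543]
contact_force: [-0.3, 0.0, 5.5]
opening: 0.404
```

Call:
servo_tool([
  [[0,0,0,0],[0,0,0,0],[0,0,0.2,0],[0,0,0.4,0],[0,0,0.65,0]],
])

```text
time: 62.9
eef_pos: [0.5078, -0.2307, 0.0769]
tcp_rot: [0.454, 0.544, -0.454, 0.541]
contact_force: [0.2, -0.3, -0.9]
opening: 0.406
```

Call:
servo_tool([
  [[-0.2,0,0,0],[-0.4,0.1,0,-0.01],[-0.6,0.25,0,-0.02],[-0.68,0.5,0,-0.025],[-0.68,0.75,0,-0.025]],
])

```text
time: 63.4
eef_pos: [0.4392, -0.1554, 0.0769]
tcp_rot: [0.465, 0.534, -0.465, 0.532]
contact_force: [0.5, 0.4, -1.0]
opening: 0.406
```

Call:
servo_tool([
  [[0,0.2,0,0],[0,0.42,0,0],[0,0.42,-0.1,0],[0,0.42,-0.2,0],[0,0.42,-0.3,0]],
])

```text
time: 63.9
eef_pos: [0.4409, -0.115, 0.0467]
tcp_rot: [0.464, 0.533, -0.465, 0.533]
contact_force: [-0.4, -0.8, -1.9]
opening: 0.402
```

```bash
cat > al.py <<'E'
from fit import *
import sys
def al(B,yaw):
    s=st(); R=Rn.from_quat(s['tcp_rot']).as_matrix(); a=np.radians(yaw);u=np.array([np.cos(a),np.sin(a)]); d=s['eef_pos'][:2]-np.array(B); print('yaw',np.degrees(np.arctan2(R[1,1],R[0,1])).round(2),'along,lat',(d@u).round(4),(d@[-u[1],u[0]]).round(4))
if __name__=='__main__': al([.5192,-.1032],7.77)
E
python3 al.py; python3 - <<'E'
from fit import *
s=wshot('I'); p=s['eef_pos']; z=p[2]-.0143+.04
# grip block front edge/nose check along the cart axis: intensity profile
b=cv2.cvtColor(rect('I',p[0]+.07,p[1]+.01,z,.07,.05,2000),cv2.COLOR_BGR2GRAY); 
w=(b>150).astype(np.uint8); n,l,st_,c=cv2.connectedComponentsWithStats(w); i=1+st_[1:,4].argsort()[::-1][:3]
for j in i: print(st_[j], (p[0]+.14-c[j][1]/2000-p[0]).round(4),(p[1]+.06-c[j][0]/2000-p[1]).round(4))
E
```

```text
t 63.9 pos [ 0.4409 -0.115   0.0467] F [-0.4 -0.8 -1.9] open 0.402
yaw 7.87 along,lat -0.0792 -0.0011
[    0    60    80   220 14644] 0.0528 0.0433
[  123    29    77   245 13484] 0.0706 -0.0243
[  67   66   61  106 4856] 0.0807 0.0114
```

Call:
servo_tool([
  [[0.05,0.01,0,0],[0.12,0.025,0,0],[0.2,0.04,0,0],[0.24,0.045,-0.05,0],[0.24,0.045,-0.1,0]],
])

```text
time: 64.45
eef_pos: [0.4665, -0.1103, 0.0381]
tcp_rot: [0.464, 0.533, -0.464, 0.534]
contact_force: [-0.1, 0.4, -0.9]
opening: 0.407
```

Call:
servo_tool([
  [[0,0,-0.05,0],[0,0,-0.1,0],[0,0,-0.12,0],[0,0,-0.12,0],[0,0,-0.12,0]],
])

```text
time: 64.95
eef_pos: [0.4652, -0.1101, 0.0259]
tcp_rot: [0.464, 0.533, -0.464, 0.533]
contact_force: [-0.6, 0.2, -1.7]
opening: 0.404
```

```bash
python3 al.py
```

```text
t 64.95 pos [ 0.4652 -0.1101  0.0259] F [-0.6  0.2 -1.7] open 0.404
yaw 7.88 along,lat -0.0544 0.0004
```

Call:
servo_tool([
  [[0.06,0.008,-0.01,0],[0.12,0.016,-0.01,0],[0.18,0.024,-0.01,0],[0.24,0.032,-0.01,0],[0.3,0.04,-0.01,0]],
])

```text
time: 65.45
eef_pos: [0.496, -0.106, 0.025]
tcp_rot: [0.464, 0.533, -0.464, 0.533]
contact_force: [-0.6, 0.4, -1.3]
opening: 0.406
```

Call:
servo_tool([
  [[0.06,0.008,0,0],[0.12,0.016,0,0],[0.18,0.024,0,0],[0.24,0.032,0,0],[0.26,0.034,0,0]],
])

```text
time: 65.95
eef_pos: [0.522, -0.1027, 0.0251]
tcp_rot: [0.464, 0.533, -0.464, 0.533]
contact_force: [-0.9, -0.5, 0.2]
opening: 0.405
```

```bash
python3 al.py
```

```text
t 65.95 pos [ 0.522  -0.1027  0.0251] F [-0.9 -0.5  0.2] open 0.405
yaw 7.9 along,lat 0.0029 0.0001
```

Call:
servo_tool([
  [[0,0,0,0],[0,0,0,0],[0,0,0,0],[-0.2,-0.027,0,0],[-0.4,-0.055,0,0]],
], claw=0.3)

```text
time: 66.45
eef_pos: [0.4811, -0.1083, 0.0252]
tcp_rot: [0.464, 0.533, -0.464, 0.534]
contact_force: [0.3, -1.1, 0.5]
opening: 0.652
```

Call:
servo_tool([
  [[-0.2,-0.027,0.01,0],[-0.2,-0.027,0.01,0],[-0.2,-0.027,0.01,0],[-0.2,-0.027,0.01,0],[-0.2,-0.027,0.01,0]],
])

```text
time: 66.95
eef_pos: [0.4622, -0.1111, 0.0263]
tcp_rot: [0.464, 0.533, -0.464, 0.534]
contact_force: [-0.6, 0.5, 0.7]
opening: 0.646
```

Call:
servo_tool([
  [[0,0,0,0],[0,0,0,0],[0,0,0,0],[0,0,0,0],[0,0,0,0]],
], claw=-1)

```text
time: 67.45
eef_pos: [0.4612, -0.1108, 0.0259]
tcp_rot: [0.464, 0.533, -0.464, 0.533]
contact_force: [-0.1, 0.6, 0.6]
opening: -0.0
```

Call:
servo_tool([
  [[0.05,0.007,0,0],[0.1,0.014,0,0],[0.15,0.02,0,0],[0.2,0.027,0,0],[0.24,0.033,0,0]],
])

```text
time: 67.95
eef_pos: [0.4855, -0.1075, 0.0259]
tcp_rot: [0.464, 0.534, -0.464, 0.533]
contact_force: [-0.9, -0.6, 0.2]
opening: -0.002
```

Call:
servo_tool([
  [[0.04,0.005,0,0],[0.08,0.011,0,0],[0.12,0.016,0,0],[0.16,0.022,0,0],[0.16,0.022,0,0]],
])

```text
time: 68.45
eef_pos: [0.502, -0.1054, 0.026]
tcp_rot: [0.465, 0.533, -0.464, 0.534]
contact_force: [0.1, 0.3, 0.2]
opening: 0.003
```

```bash
python3 al.py
```

```text
t 68.45 pos [ 0.502  -0.1054  0.026 ] F [0.1 0.3 0.2] open 0.003
yaw 7.9 along,lat -0.0173 0.0002
```

Call:
servo_tool([
  [[0.02,0.003,0,0],[0.04,0.005,0,0],[0.05,0.007,0,0],[0.05,0.007,0,0],[0.05,0.007,0,0]],
])

```text
time: 68.95
eef_pos: [0.5056, -0.1047, 0.0258]
tcp_rot: [0.464, 0.534, -0.465, 0.533]
contact_force: [-4.0, -0.4, 2.5]
opening: 0.0
```

Call:
servo_tool([
  [[0.02,0.003,0,0],[0.02,0.003,0,0],[0.03,0.004,0,0],[0.03,0.004,0,0],[0.03,0.004,0,0]],
])

```text
time: 69.45
eef_pos: [0.5055, -0.1047, 0.0259]
tcp_rot: [0.462, 0.536, -0.466, 0.531]
contact_force: [-15.8, -4.0, 12.3]
opening: 0.003
```

```bash
python3 al.py
```

```text
t 69.45 pos [ 0.5055 -0.1047  0.0259] F [-15.8  -4.   12.3] open 0.003
yaw 7.99 along,lat -0.0137 0.0004
```

Call:
servo_tool([
  [[-0.05,0,0,0],[-0.05,0,0.3,0],[-0.05,0,0.6,0],[-0.05,0,0.9,0],[-0.05,0,1,0]],
])

```text
time: 69.95
eef_pos: [0.507, -0.1049, 0.1297]
tcp_rot: [0.466, 0.53, -0.463, 0.536]
contact_force: [0.8, -1.2, -0.2]
opening: 0.003
```

Call:
servo_tool([
  [[0.1,0.02,0.1,0],[0.3,0.05,0.1,0],[0.6,0.08,0.1,0],[0.8,0.12,0.1,0],[0.92,0.12,0.1,0]],
])

```text
time: 70.45
eef_pos: [0.5975, -0.0914, 0.1343]
tcp_rot: [0.464, 0.534, -0.464, 0.533]
contact_force: [-0.1, 0.7, -0.5]
opening: -0.001
```

Call:
servo_tool([
  [[0,0,-0.1,0],[0,0,-0.2,0],[0,0,-0.3,0],[0,0,-0.33,0],[0,0,-0.33,0]],
])

```text
time: 70.95
eef_pos: [0.5947, -0.0921, 0.1024]
tcp_rot: [0.464, 0.534, -0.465, 0.532]
contact_force: [-3.3, 1.5, 3.7]
opening: -0.001
```

Call:
servo_tool([
  [[0,0,-0.02,0],[0,0,-0.04,0],[0,0,-0.06,0],[0,0,-0.08,0],[0,0,-0.08,0]],
])

```text
time: 71.45
eef_pos: [0.5952, -0.0928, 0.0962]
tcp_rot: [0.463, 0.534, -0.465, 0.533]
contact_force: [-6.8, -0.6, 9.1]
opening: -0.002
```

Call:
servo_tool([
  [[0,0,-0.02,0],[0,0,-0.04,0],[0,0,-0.06,0],[0,0,-0.08,0],[0,0,-0.1,0]],
])

```text
time: 71.95
eef_pos: [0.5964, -0.0923, 0.0847]
tcp_rot: [0.465, 0.533, -0.464, 0.534]
contact_force: [-0.0, -0.5, 0.2]
opening: 0.005
```

Call:
servo_tool([
  [[0,0,-0.02,0],[0,0,-0.04,0],[0,0,-0.06,0],[0,0,-0.07,0],[0,0,-0.07,0]],
])

```text
time: 72.45
eef_pos: [0.5961, -0.0922, 0.0776]
tcp_rot: [0.464, 0.533, -0.464, 0.533]
contact_force: [0.2, -0.1, -0.2]
opening: 0.001
```

Call:
servo_tool([
  [[0,0,-0.01,0],[0,0,-0.02,0],[0,0,-0.02,0],[0,0,-0.02,0],[0,0,-0.02,0]],
])

```text
time: 72.95
eef_pos: [0.5965, -0.0923, 0.0764]
tcp_rot: [0.465, 0.533, -0.464, 0.533]
contact_force: [-0.7, 0.8, 3.9]
opening: 0.003
```

Call:
servo_tool([
  [[0,0,0.3,0],[0,0,0.6,0],[-0.2,0,0.9,0],[-0.4,0,1,0],[-0.5,0,1,0]],
])

```text
time: 73.45
eef_pos: [0.5463, -0.0926, 0.1778]
tcp_rot: [0.465, 0.532, -0.464, 0.534]
contact_force: [0.1, -0.9, -0.1]
opening: 0.0
```

```bash
python3 - <<'E'
from h import *
st(); wshot('M3'); print('carton', bp(525,180,0.0),bp(525,138,.312),bp(445,180,0),bp(605,170,0))
def blob(n):  # roll/bar rows in rectified crop for comparison with the shut picture
    return rect(n,.59,-.09,.05,.12,.065,2000)
cv2.imwrite('pics/M3r.png',np.hstack([blob('M'),blob('M3')]))
E
```

```text
t 73.45 pos [ 0.5463 -0.0926  0.1778] F [ 0.1 -0.9 -0.1] open 0.0
carton [ 0.7131 -0.4362  0.    ] [ 0.7    -0.3137  0.312 ] [ 0.7141 -0.2583  0.    ] [ 0.7351 -0.6153  0.    ]
```

```bash
python3 -c "
from h import *
print(get_state()['qpos'].round(3) if hasattr(get_state()['qpos'],'round') else get_state()['qpos'])"
```

```text
[-0.351  0.07   1.93  -0.     1.142  1.082]
```

View pics/M3r.png

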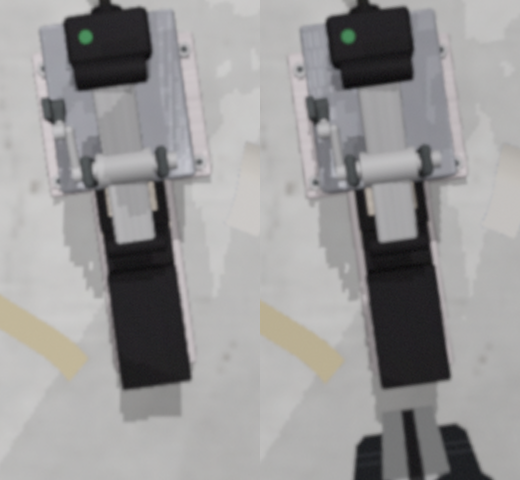

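The right panel matches the original shut state, so head M is done too. The carton front is at about x = 0.70, so I turn the tool about 80° to keep the wrist camera away from it while testing the right-hand latch.

Call:
servo_tool([
  [[0,-0.2,0,0.09],[0,-0.4,0,0.18],[0,-0.6,0,0.27],[0,-0.8,0,0.36],[0,-1,0,0.44]],
])

```text
time: 74.0
eef_pos: [0.5457, -0.1927, 0.1737]
tcp_rot: [0.255, 0.661, -0.254, 0.659]
contact_force: [0.8, 1.2, -0.0]
opening: 0.001
```

Call:
servo_tool([
  [[0,-0.2,0,0.09],[0,-0.4,0,0.18],[0,-0.6,0,0.27],[0,-0.8,0,0.36],[0,-1,0,0.438]],
])

```text
time: 74.5
eef_pos: [0.5458, -0.2927, 0.1735]
tcp_rot: [0.018, 0.708, -0.017, 0.706]
contact_force: [0.2, 0.4, 0.1]
opening: -0.002
```

Call:
servo_tool([
  [[0,-0.2,0,0],[0,-0.4,0,0],[0.2,-0.5,0,0],[0.4,-0.5,0,0],[0.6,-0.5,0,0]],
])

```text
time: 75.0
eef_pos: [0.6067, -0.3434, 0.1749]
tcp_rot: [0.021, 0.707, -0.02, 0.707]
contact_force: [-0.0, 0.7, -0.5]
opening: -0.002
```

```bash
python3 - <<'E'
from h import *
s=st(); R=Rn.from_quat(s['tcp_rot']).as_matrix(); print('yaw',np.degrees(np.arctan2(R[1,1],R[0,1])),np.array([.6103,-.3421])-s['eef_pos'][:2])
E
```

```text
t 75.0 pos [ 0.6067 -0.3434  0.1749] F [-0.   0.7 -0.5] open -0.002
yaw 86.70702920720548 [0.00363819 0.00132623]
```

Call:
servo_tool([
  [[0.03,0.01,-0.2,0],[0.03,0.01,-0.4,0],[0.03,0.01,-0.6,0],[0.03,0.01,-0.65,0],[0.03,0.01,-0.65,0]],
])

```text
time: 75.5
eef_pos: [0.6085, -0.3411, 0.109]
tcp_rot: [0.02, 0.708, -0.019, 0.706]
contact_force: [0.2, 0.4, 0.9]
opening: 0.001
```

Call:
servo_tool([
  [[0,0,-0.02,0],[0,0,-0.03,0],[0,0,-0.035,0],[0,0,-0.035,0],[0,0,-0.035,0]],
])

```text
time: 76.0
eef_pos: [0.6094, -0.3414, 0.1079]
tcp_rot: [0.019, 0.707, -0.019, 0.707]
contact_force: [0.0, -0.3, 0.1]
opening: -0.001
```

Call:
servo_tool([
  [[0,0,-0.01,0],[0,0,-0.01,0],[0,0,-0.01,0],[0,0,-0.01,0],[0,0,-0.01,0]],
])

```text
time: 76.5
eef_pos: [0.6092, -0.3413, 0.1064]
tcp_rot: [0.019, 0.707, -0.019, 0.707]
contact_force: [-0.2, 0.2, -0.5]
opening: -0.003
```

Call:
servo_tool([
  [[0,0,-0.01,0],[0,0,-0.02,0],[0,0,-0.02,0],[0,0,-0.02,0],[0,0,-0.02,0]],
])

```text
time: 77.0
eef_pos: [0.6093, -0.3413, 0.1044]
tcp_rot: [0.019, 0.707, -0.019, 0.707]
contact_force: [-0.1, -0.4, -0.1]
opening: -0.002
```

Call:
servo_tool([
  [[0,0,-0.01,0],[0,0,-0.01,0],[0,0,-0.01,0],[0,0,-0.01,0],[0,0,-0.01,0]],
])

```text
time: 77.5
eef_pos: [0.6093, -0.3413, 0.1034]
tcp_rot: [0.019, 0.707, -0.019, 0.707]
contact_force: [0.6, -0.2, -0.1]
opening: -0.001
```

Call:
servo_tool([
  [[0,0,-0.01,0],[0,0,-0.01,0],[0,0,-0.01,0],[0,0,-0.01,0],[0,0,-0.01,0]],
])

```text
time: 78.0
eef_pos: [0.6093, -0.3413, 0.1025]
tcp_rot: [0.019, 0.707, -0.019, 0.707]
contact_force: [-0.5, -0.0, 0.9]
opening: 0.004
```

Call:
servo_tool([
  [[0,0,-0.01,0],[0,0,-0.01,0],[0,0,-0.01,0],[0,0,-0.01,0],[0,0,-0.01,0]],
])

```text
time: 78.5
eef_pos: [0.6094, -0.3414, 0.1024]
tcp_rot: [0.019, 0.707, -0.019, 0.707]
contact_force: [-1.2, 0.4, 6.0]
opening: -0.003
```

Call:
servo_tool([
  [[0,0,-0.006,0],[0,0,-0.006,0],[0,0,-0.006,0],[0,0,-0.006,0],[0,0,-0.006,0]],
])

```text
time: 79.0
eef_pos: [0.6095, -0.3414, 0.1023]
tcp_rot: [0.019, 0.707, -0.019, 0.707]
contact_force: [-2.0, 1.6, 6.6]
opening: 0.002
```

Call:
servo_tool([
  [[0,0,-0.007,0],[0,0,-0.007,0],[0,0,-0.007,0],[0,0,-0.007,0],[0,0,-0.007,0]],
])

```text
time: 79.5
eef_pos: [0.6095, -0.3414, 0.1023]
tcp_rot: [0.019, 0.707, -0.019, 0.707]
contact_force: [-2.7, 3.3, 8.9]
opening: 0.0
```

Call:
servo_tool([
  [[0,0,-0.006,0],[0,0,-0.006,0],[0,0,-0.006,0],[0,0,-0.006,0],[0,0,-0.006,0]],
])

```text
time: 80.0
eef_pos: [0.6096, -0.3414, 0.1022]
tcp_rot: [0.019, 0.707, -0.019, 0.707]
contact_force: [-4.3, 2.5, 9.9]
opening: -0.001
```

The roll moved only about 0.3 mm at about 11 N total (sound ones moved 6 mm at 7 N), so it is out of limits and stays shut. Retreating and making the final checks.

Call:
servo_tool([
  [[0,0,0.2,0],[0,0,0.5,0],[0,0,0.8,0],[0,0,1,0],[-0.2,0,1,0]],
])

```text
time: 80.5
eef_pos: [0.592, -0.3424, 0.2037]
tcp_rot: [0.017, 0.704, -0.02, 0.709]
contact_force: [-0.3, -0.0, 0.6]
opening: -0.005
```

Call:
servo_tool([
  [[-0.3,0,0.1,0],[-0.6,0,0.2,0],[-0.9,0,0.2,0],[-1,0,0.2,0],[-1,0,0.2,0]],
])

```text
time: 81.0
eef_pos: [0.4884, -0.3412, 0.2189]
tcp_rot: [0.02, 0.707, -0.019, 0.707]
contact_force: [1.1, -0.4, 1.0]
opening: 0.002
```

```bash
python3 - <<'E'
from h import *
st(); im=snap('top','end'); rec('top',['old_a','fresh_1','marker','screwdriver','tab_a'])
a=cv2.imread('pics/top0.png'); f=lambda y0,y1,x0,x1:cv2.absdiff(a[y0:y1,x0:x1],im[y0:y1,x0:x1]).mean().round(1)
print('screwdriver',f(335,355,235,332),'marker',f(316,355,370,430),'headR',f(190,295,470,510),'headM',f(170,272,348,390),'headL',f(195,297,145,186))
g=lambda x,y:[round(float(v),4) for v in bp(x,y,.044)]
t=im[225:325,190:258]; cv2.imwrite('pics/end_tray.png',cv2.resize(t,None,fx=5,fy=5))
d=(t.max(2)<60).astype(np.uint8); n,l,s,c=cv2.connectedComponentsWithStats(d)
for i in range(1,n):
    if s[i,4]>150: x,y,w,h=s[i,:4]; print(g(190+x,225+y),g(190+x+w,225+y+h),s[i])
snap('scene','endsc'); rec('scene',['old_a','fresh_1'])
E
```

```text
t 81.0 pos [ 0.4884 -0.3412  0.2189] F [ 1.1 -0.4  1. ] open 0.002
top old_a 0.78 [ 0.5106 -0.3268  0.0505]
top old_a 0.77 [0.5131 0.2563 0.0447]
top old_a 0.61 [0.4953 0.1949 0.0414]
top old_a 0.42 [0.5929 0.3413 0.057 ]
top fresh_1 0.94 [ 0.5554 -0.0961  0.0524]
top fresh_1 0.83 [0.5064 0.3518 0.0473]
top fresh_1 0.73 [ 0.5986 -0.3249  0.0599]
top marker 0.56 [ 0.3791 -0.1489  0.0179]
top marker 0.33 [ 0.5807 -0.3413  0.0871]
top screwdriver 0.81 [0.357  0.1329 0.0239]
top screwdriver 0.42 [0.5736 0.3571 0.0851]
top screwdriver 0.29 [ 0.5768 -0.34    0.087 ]
top tab_a 0.86 [0.576  0.3532 0.0846]
top tab_a 0.8 [ 0.5814 -0.3392  0.0843]
top tab_a 0.74 [ 0.6318 -0.0854  0.0873]
screwdriver 4.9 marker 13.3 headR 6.4 headM 4.0 headL 4.6
scene old_a 0.97 [0.4937 0.2148 0.0366]
scene old_a 0.96 [ 0.509  -0.3203  0.0377]
scene old_a 0.72 [0.5051 0.278  0.0345]
scene old_a 0.69 [0.4433 0.2813 0.0072]
scene old_a 0.28 [ 0.5742 -0.3299  0.0803]
scene fresh_1 0.68 [ 0.5608 -0.0813  0.0385]
scene fresh_1 0.58 [0.5017 0.3778 0.04  ]
```

```bash
python3 - <<'E'
from h import *
im=cv2.cvtColor(cv2.imread('pics/end.png'),cv2.COLOR_BGR2GRAY)
k=calibration('top')
def px(X): c=k['R']@X+k['t']; q=k['intrinsics']@c; return q[:2]/q[2]
for y in (.256,.228,.197):
    u,v=px(np.array([.43,y,.03])); u=int(round(u)); r0=int(v)-6
    print('y',y,'col',u,'back rows',r0,im[r0:r0+22,u-2:u+3].mean(1).astype(int).tolist())
    u2,v2=px(np.array([.58,y,.03])); u2=int(round(u2)); r=int(v2)-12
    print('   front rows',r,im[r:r+24,u2-2:u2+3].mean(1).astype(int).tolist())
for z,x in ((.016,.4155),(.044,.428),(.016,.42)): print(x,z,px(np.array([x,.197,z])).round(1))
for v in (303,): print(im[v,185:262].tolist())
E
```

```text
y 0.256 col 208 back rows 302 [63, 63, 64, 64, 60, 70, 97, 110, 110, 106, 102, 96, 93, 103, 129, 153, 162, 162, 162, 161, 166, 181]
   front rows 226 [193, 190, 182, 178, 161, 134, 101, 89, 105, 125, 136, 134, 103, 66, 55, 106, 174, 193, 193, 189, 185, 184, 183, 185]
y 0.228 col 222 back rows 302 [134, 132, 134, 134, 132, 135, 135, 133, 132, 132, 128, 122, 120, 130, 137, 153, 160, 162, 161, 166, 183, 189]
   front rows 226 [193, 188, 184, 179, 163, 143, 110, 94, 98, 99, 102, 114, 122, 126, 123, 125, 124, 124, 127, 126, 124, 127, 126, 126]
y 0.197 col 236 back rows 302 [65, 66, 63, 66, 66, 66, 64, 63, 68, 77, 95, 102, 102, 100, 116, 149, 161, 164, 164, 164, 163, 163]
   front rows 226 [194, 192, 188, 180, 166, 142, 115, 98, 100, 104, 105, 122, 136, 138, 134, 107, 73, 59, 91, 162, 198, 207, 207, 206]
0.4155 0.016 [237.5 315.7]
0.428 0.044 [235.2 309.7]
0.42 0.016 [237.5 313.5]
[188, 187, 185, 188, 188, 186, 185, 159, 134, 96, 94, 75, 59, 66, 59, 65, 63, 62, 64, 62, 66, 61, 63, 64, 68, 62, 64, 64, 63, 65, 65, 78, 110, 128, 127, 130, 134, 134, 135, 131, 116, 76, 57, 65, 68, 69, 67, 66, 66, 64, 68, 69, 68, 64, 64, 64, 61, 70, 63, 67, 80, 118, 130, 127, 123, 105, 118, 171, 182, 182, 190, 195, 192, 191, 190, 192, 191]
```

```bash
python3 -c "
from h import *
st(); print(sign_off())"
```

```text
t 81.45 pos [ 0.4897 -0.3411  0.2193] F [-0.4 -1.   0.4] open -0.001
the job is handed in; nothing more can be done
None
```

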